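# Load and stopper a cartridge at the dispensing stand

### The job

Take the black cartridge out of its slanted rest, stand it upright, nose down and fully home, in the empty socket of the dispensing stand, and let go of it. Then take the blue stopper from the tray and seat it in the cartridge's open mouth until its flange lies flat on the rim. Lower both parts all the way rather than dropping them, and leave the yellow parts and everything else on the bench where they are.

Things in the scene. Friction and masses are not known exactly. Their poses are not given: they have to be found in the camera images.
- cartridge: Black round cartridge with white rim line, 130 long, 44 in diameter (lowest 12 taper to a flat nose 36 across), wall 4, open top: mouth 36 across, over 110 deep. About 120 g. Origin: centre of the nose end; z along its axis to the mouth. Starts nose down in the slanted rest, lowest 55 in its pocket, leaning 33 to 40 degrees; draw it out along its own z. Upper 70 free for gripping.
- cartridge_mouth (a point): Centre of the cartridge's open mouth, at the rim, 130 along its axis from the nose.
- stopper_seat (a point): Point on the cartridge's axis 98 from the nose (32 below the rim): where the stopper's origin comes when it is fully seated. Axes as the cartridge's.
- rest: Fixed grey slanted rest: foot 150 x 100 x 12 with one tilted round pocket (inside diameter 47, outside 56, about 55 deep inside). Origin: underside, on the table. The pocket's axis leans 0.58 rad from vertical towards the rest's own -x (sideways, roughly towards the robot's right).
- nest: The empty socket on the dispensing stand: fixed aluminium cup, outside diameter 60, bore 48 (2 clearance each side for the cartridge), height 55, floor 5 thick, so the bore is 50 deep. It stands on the stand's 10 plate. Origin: centre of its underside; z up.
- nest_seat (a point): Centre of the floor of the empty socket's bore: where the cartridge's origin comes when it is fully home. z up.
- nest_mouth (a point): Centre of the empty socket's mouth, 50 above its floor.
- stand: Fixed dispensing stand: aluminium plate 180 x 300 x 10 with two sockets 170 apart along its y, and an extruded column 30 x 30, top 188 above the table, 75 to the stand's +x of the line through the sockets. Origin: on the table, midway between the two sockets.
- tray: Fixed white tray 190 x 85 x 40 with two round holes (37 across) 90 apart along its x, each with a stopper hanging in it by its flange. Origin: centre of its underside.
- stopper: Blue tapered stopper, 74 long, about 45 g: taper 32 long, 21 across at its lower end to 33 at the top; flange 43 across, 6 thick; round knob 22 across, 36 high to grip. Origin: centre of lower end; z up to the knob (flange underside at z 32, knob 38 to 74). Starts upright in one of the tray's holes, lower end 8 above the table; lift it straight up.
- yellow_stopper: Yellow stopper of the same shape in the tray's other hole; leave it alone. Origin: centre of its lower end.
- yellow_cartridge: Yellow finished cartridge, closed by an orange cap, 166 high and 44 across, standing in the stand's other socket; leave it alone. Origin: centre of its lower end.
- dish: Small aluminium dish, 84 across, 22 high; leave it alone. Origin: centre of its underside.
- cup: White cup, 68 across, 50 high; leave it alone. Origin: centre of its underside.
- screwdriver: Screwdriver about 140 long lying on the bench; leave it alone. Origin: near its middle.
- tape: Roll of paper tape lying flat, 90 across, 24 high; leave it alone. Origin: centre of its underside.
- wash_bottle: White bottle with red cap, 60 across, 150 high; leave it alone. Origin: centre of its underside.
Mind the look-alikes: they are no part of the job. What is meant by the stopper is not turquoise, and is the larger of those in its own colour. What is meant by the cartridge is not pink, and is the larger of those in its own colour.

How it is judged:
On the way, in this order (a step that is already met when the one before it is completed fails the run):
1. the cartridge stands fully home in the empty socket, let go of (horizontal distance between cartridge and nest_seat below 0.005 m and z of cartridge in the frame of nest_seat between -0.004 and 0.004 m and angle between cartridge's own z axis and vertical below 0.09 rad and contact force between the fingers and cartridge below 0.3 N), for 0.2 s.
2. the blue stopper is seated in the standing cartridge's mouth (horizontal distance between cartridge and nest_seat below 0.005 m and z of cartridge in the frame of nest_seat between -0.004 and 0.004 m and angle between cartridge's own z axis and vertical below 0.09 rad and z of stopper in the frame of stopper_seat between -0.0035 and 0.0035 m and distance between stopper and stopper_seat below 0.006 m and angle between the z axis of stopper and the z axis of cartridge, either way round below 0.09 rad and angle between stopper's own z axis and vertical below 0.17 rad), for 0.2 s.
At the end, for the whole second after the job is handed in: The cartridge stands in the once empty socket (5 mm of centre, 4 mm of floor, 5 degrees of vertical); the blue stopper sits in its mouth (within 3.5 mm of seated height, 6 mm overall, axes within 5 degrees, 10 of vertical); both released, at rest (all of step 2 and contact force between the fingers and cartridge below 0.3 N and contact force between the fingers and stopper below 0.3 N and linear speed of each of cartridge, stopper below 0.02 m/s); the robot touches nothing.
It fails at once if the cartridge is dropped into the socket (faster than 0.45 m/s within the bore) (distance between cartridge and nest_seat below 0.045 m and linear speed of cartridge above 0.45 m/s).
It fails at once if the stopper is dropped into the mouth (faster than 0.45 m/s within it) (distance between stopper and stopper_seat below 0.03 m and linear speed of stopper above 0.45 m/s).
It fails at once if a bystander is moved: a yellow part by more than 15 mm, another thing by more than 30 mm (distance of any of yellow_stopper, yellow_cartridge from where it was at the start of the episode above 0.015 m or distance of any of dish, cup, screwdriver, tape, wash_bottle from where it was at the start of the episode above 0.03 m).
It also fails if it takes over 69 s, if anything falls off the work surface, if the arm or the gripper's body presses on something with over 40 N, if the wrist force passes 120 N, or if a joint passes its speed limit or range.

### The arm

A 6-joint arm with a two-finger parallel gripper is mounted at the origin on the work surface. World frame = base frame: x ahead of the robot, y to its left, z up, the work surface at z = 0. Lengths are in m, angles in rad, forces in N, time in s.
With the tool pointing down it reaches from about 0.3 to 0.95 m from the base axis. Payload 3.1 kg.
Tool frame: the origin (TCP) lies on the mounting face of the last link; the fingertips stand 173 mm ahead of it and the grasp point (between the pads) lies 155 mm ahead of it; z points along the fingers, y is the line along which they close (so a half turn about z gives the same grasp; the last joint's range is limited). The gripper opens to 85 mm and grips with 20 to 120 N. Pads are 22 mm wide; open, the fingers measure 114 mm over their backs; the gripper's body (76 mm by 85 mm) begins 54 mm behind the grasp point. The pads swing forward as they close: fully open they stand 13 mm farther back than shut.
Start: joints at [1.054, 0.308, 1.634, -0, 1.2, -0.07], TCP at [0.27, 0.564, 0.405] pointing down, gripper open.
Joint ranges: [-3.06, 3.06], [-0.79, 1.96], [0.05, 2.63], [-1.19, 4.34], [0.05, 2.64], [-2.94, 2.94]. Speed limits (rad/s): [2.79, 2.79, 3.14, 3.14, 3.14, 3.14].

### API

Orientations are given as a unit quaternion [x, y, z, w].
In Python, from workcell import get_obs, optics, order, models gives the robot as it stands.
- The arm moves only by the shell command python3 -m handwheel 'ROWS' [FORCE]. ROWS is JSON, a list of rows, each an object of numbers: "wx", "wy", "wz": the turn, a rotation vector about the tool's x, y, z in rad; "x", "y", "z": the shift along the tool's x, y, z in m; "grip": the finger opening in m, from 0 to 0.0854. In form: [{"wx": .., "wy": .., "wz": .., "x": .., "y": .., "z": .., "grip": ..}, ...]. A call has 1 to 5 rows; each row shifts and turns the commanded pose from where the row before left it, along the tool's axes as they then stand; what a row does not reach is not made up. A row lasts 1/10 s, in which the tool goes at most 50 mm and 8.59 degrees, less where a joint would pass 70% of its speed; a pose out of reach is approached as far as the arm can. A call with a gripper value outside its range is refused whole. The fingers move at their own pace and stop on an object; FORCE is the grip in N (left out, the last holds). Time passes only in rows, so rows that do not move let the fingers close. It gives the time, the measured TCP pose, the force, the opening and the grip force at its end, in the units of the state.
- get_obs(): the state, without advancing time (a new reading comes with each control period).
- optics.get_image(name): name is "scene" or "top" or "wrist"; returns a dict with "pixels" (384x512x3 uint8, blue, green, red), "z_map" (384x512 float32, m along the optical axis (not along the pixel's ray), 0 where there is no reading), "camera_matrix" (3x3 intrinsics, pixels), "k1" (the pictures are not rectified: a ray, as slopes to the right and down, at radius r is drawn at 1 + k1 r^2 times it, then the intrinsics apply), "R" (3x3) and "t" (3): a world point X has camera coordinates R X + t. Camera axes: x right, y down, z forward; pixel columns grow to the right and rows downward; lengths in m; the calibration is good to about 2 mm. A picture is of the moment at which its call begins.
- order.job_done(): hands the job in; it is judged then, once.
Trained networks look in the newest picture that a camera, given by its name, has taken for a name from the list of things; names that differ only in an ending like _2 or _b are one class to them, and where a whole thing is asked for, a point or a joint stands for the part that bears it (a point fixed in the world has none). Each returns a list of dicts, best first, with "confidence" (0 to 1); they miss things now and then, are a little off and sometimes report something else, mostly with a low value. They report only what shows in the picture. A call takes as long as a camera call. They do not tell look-alikes from the thing itself.
- models.search_frame(camera, label): "point" ([x, y, z] in m, in the coordinates of the camera as it stood for that picture, good to about 4 mm: the middle of the surface that is visible of it).
- models.cut_out(camera, label): "mask" (384x512 bool, what is visible of it).
The state is a dict: "time_s": time; "joint_positions": joint angles; "joint_velocities": joint speeds; "effort": joint torques, N m; "tcp_pos": TCP position; "ee_rot": TCP orientation; "ft_force": force on the tool from outside, world axes, zero at the start; "wrist_torque": the same for the moment, N m; "finger_gap": opening from 0.0 (shut) to 1.0 (fully open); "grasp_force": force on a finger pad.
Only numpy, scipy, OpenCV 4.12 (cv2) and the standard library are available. Lean on these libraries where they do the work, as an engineer would, in place of code of your own. Each camera call takes 0.05 s, during which the arm holds its last target. There are 200 camera calls.

## Working session

There is one attempt and no reset: what is moved stays moved. The work goes in short steps, Python scripts to look and compute and a shell command to move; the robot and the scene stay as the last step left them, time stands still between calls to the robot, and variables do not carry over. Pictures are saved under pics/ and viewed, at most 10 in all, crops included, and the job is handed in when it is done.

```bash
mkdir -p pics; ls; cat > h.py <<'E'
import numpy as np, cv2
from workcell import get_obs, optics, order, models
from scipy.spatial.transform import Rotation as Rn
def cloud(im):
    z=im["z_map"]; K=np.array(im["camera_matrix"]); h,w=z.shape
    v,u=np.mgrid[:h,:w]
    d=np.stack([(u-K[0,2])/K[0,0],(v-K[1,2])/K[1,1]],-1)
    s=d.copy()
    for _ in range(10): s=d/(1+im["k1"]*(s**2).sum(-1,keepdims=True))
    P=np.concatenate([s*z[...,None],z[...,None]],-1)
    W=(P-np.array(im["t"]))@np.array(im["R"])
    W[z<=0]=np.nan
    return W
def proj(im,X):
    c=np.array(im["R"])@X+im["t"]; s=c[:2]/c[2]; s=s*(1+im["k1"]*(s@s)); K=np.array(im["camera_matrix"])
    return K[0,0]*s[0]+K[0,2],K[1,1]*s[1]+K[1,2]
def world(im,p): return np.array(im["R"]).T@(np.array(p)-im["t"])
E
python3 - <<'E'
from h import *
o=get_obs(); print({k:np.round(v,3).tolist() for k,v in o.items()})
for c in ["scene","top"]:
    im=optics.get_image(c); cv2.imwrite(f"pics/{c}0.png",im["pixels"]); np.save(f"{c}0.npy",im,allow_pickle=True)
    for l in ["cartridge","nest","stopper","tray","rest","yellow_stopper","yellow_cartridge","stand"]:
        for r in models.search_frame(c,l)[:4]:
            w=world(im,r["point"]); print(c,l,round(r["confidence"],2),w.round(3),np.round(proj(im,w)))
E
```

```text
pics
{'time_s': 0.0, 'joint_positions': [1.054, 0.308, 1.633, 0.0, 1.2, -0.07], 'joint_velocities': [0.001, -0.002, 0.001, 0.001, 0.001, -0.0], 'effort': [-0.01, -38.804, -25.867, -0.005, 0.015, 0.001], 'tcp_pos': [0.27, 0.564, 0.405], 'ee_rot': [0.222, 0.975, 0.001, 0.0], 'ft_force': [0.299, -0.356, -0.42], 'wrist_torque': [0.039, 0.069, 0.061], 'grasp_force': 2.058, 'finger_gap': 1.003}
scene cartridge 0.68 [0.54  0.215 0.118] [304. 160.]
scene cartridge 0.59 [0.729 0.384 0.035] [387. 219.]
scene cartridge 0.42 [0.343 0.274 0.031] [297. 142.]
scene nest 0.79 [ 0.609 -0.348  0.049] [ 93. 232.]
scene nest 0.38 [ 0.781 -0.193  0.089] [163. 264.]
scene stopper 0.7 [ 0.56  -0.005  0.047] [227. 197.]
scene stopper 0.7 [0.417 0.163 0.041] [271. 158.]
scene stopper 0.55 [0.566 0.252 0.01 ] [315. 193.]
scene stopper 0.46 [0.416 0.008 0.013] [221. 173.]
scene tray 0.63 [ 0.631 -0.012  0.043] [230. 217.]
scene tray 0.56 [ 0.762 -0.092  0.027] [209. 266.]
scene rest 0.61 [0.569 0.251 0.011] [315. 194.]
scene yellow_stopper 0.15 [0.415 0.006 0.011] [221. 173.]
scene yellow_cartridge 0.84 [ 0.56
[... 302 characters left out ...]
rtridge 0.32 [0.554 0.274 0.013] [173. 199.]
top nest 0.78 [ 0.587 -0.346  0.039] [356. 191.]
top nest 0.51 [ 0.777 -0.101  0.006] [283. 135.]
top stopper 0.75 [ 0.592 -0.349  0.038] [357. 189.]
top stopper 0.53 [0.593 0.096 0.024] [225. 188.]
top stopper 0.45 [0.408 0.165 0.039] [204. 243.]
top stopper 0.41 [ 0.551 -0.004  0.046] [255. 200.]
top tray 0.77 [ 0.596 -0.002  0.045] [254. 187.]
top rest 0.69 [0.552 0.274 0.015] [173. 199.]
top yellow_stopper 0.55 [0.643 0.    0.05 ] [254. 173.]
top yellow_cartridge 0.79 [ 0.549 -0.174  0.152] [311. 201.]
top stand 0.68 [0.553 0.274 0.016] [173. 199.]
top stand 0.63 [ 0.599 -0.245  0.011] [325. 187.]
top stand 0.24 [0.529 0.218 0.12 ] [184. 206.]
```

```bash
python3 - <<'E'
import cv2
for c in ["scene","top"]:
    cv2.imwrite(f"pics/{c}0b.png",cv2.resize(cv2.imread(f"pics/{c}0.png"),(800,600),interpolation=cv2.INTER_CUBIC))
E
```

```text
(no output)
```

View pics/scene0b.png

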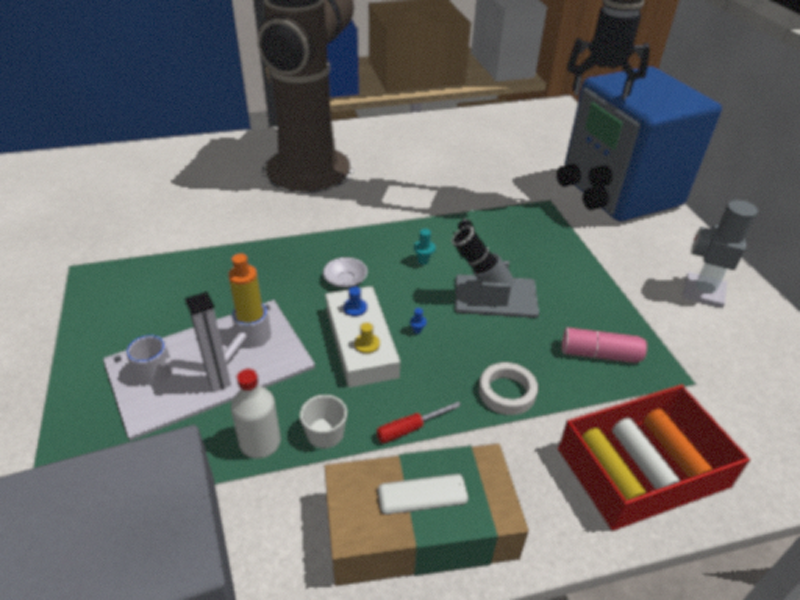

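View pics/top0b.png

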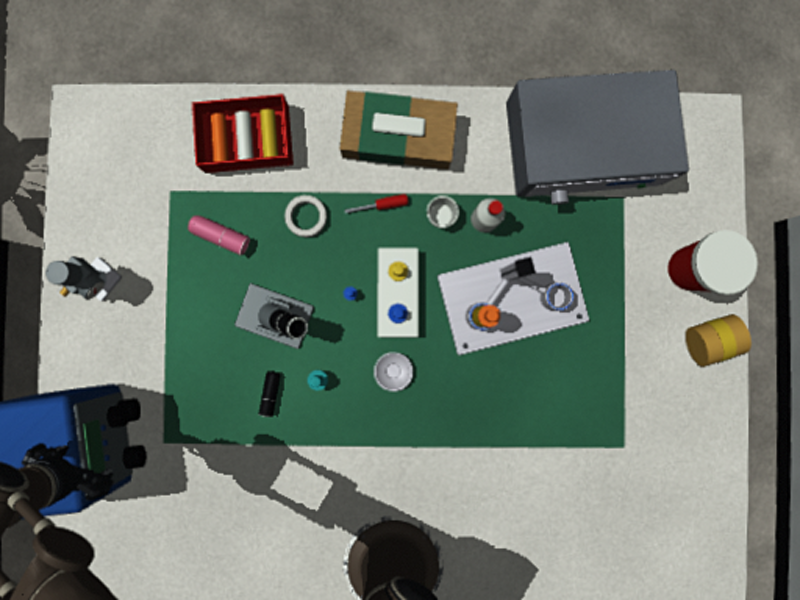

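The scene shows the black cartridge in its slanted rest (470,240), the blue stopper in the tray's near hole (355,300), and the empty socket at (147,350). Look-alikes: small blue stopper (418,320), turquoise stopper (424,247), pink cartridge (605,345). In the top view these sit at: cartridge mouth (295,327), tray's blue stopper (398,313), empty socket (560,297), and a small black cartridge lying at (270,393).

```bash
cat >> h.py <<'E'
from scipy.optimize import least_squares
def fitcyl(P,r,a0,c0):
    # axis direction a (ax,ay,1), point (cx,cy) at z=c0z
    def f(p):
        a=np.array([p[0],p[1],1.]);a/=np.linalg.norm(a)
        d=P-np.array([p[2],p[3],c0[2]]); return np.linalg.norm(d-np.outer(d@a,a),axis=1)-r
    s=least_squares(f,[a0[0]/a0[2],a0[1]/a0[2],c0[0],c0[1]],loss="soft_l1",f_scale=.002)
    a=np.array([s.x[0],s.x[1],1]);a/=np.linalg.norm(a)
    return a,np.array([s.x[2],s.x[3],c0[2]]),f(s.x)
def fitcirc(P,r=None):
    f=lambda p:np.hypot(P[:,0]-p[0],P[:,1]-p[1])-(p[2] if r is None else r)
    s=least_squares(f,[*P[:,:2].mean(0),r or .02],loss="soft_l1",f_scale=.001); return s.x,np.std(f(s.x))
E
python3 - <<'E'
from h import *
C={}
for c in ["scene","top"]:
    im=np.load(f"{c}0.npy",allow_pickle=True).item(); W=cloud(im); px=im["pixels"].astype(int); C[c]=W
    hsv=cv2.cvtColor(im["pixels"],cv2.COLOR_BGR2HSV)
    zt=W[...,2]
    # cartridge: black-ish points, box
    m=(abs(W[...,0]-.53)<.06)&(abs(W[...,1]-.22)<.06)&(zt>.075)&(px.max(-1)<130)
    P=W[m]; a,p,res=fitcyl(P,.022,[-.2,-.65,.76],[.53,.22,.12]); 
    print(c,"cart",m.sum(),a.round(3),np.degrees(np.arccos(a[2])).round(1),p.round(4),"rms",np.std(res).round(4),"s range",np.percentile((P-p)@a,[1,50,99]).round(3))
    # nest rim
    d=np.hypot(W[...,0]-.59,W[...,1]+.347)
    m=(d<.036)&(zt>.058)&(zt<.072); P=W[m]; print(c,"nest",m.sum(),P.mean(0).round(4),fitcirc(P,.027),fitcirc(P))
    m=(d<.1)&(zt<.03); print(" nearby plate z",np.nanmedian(zt[m&(zt>.004)]).round(4))
    d=np.hypot(W[...,0]-.549,W[...,1]+.004)
    m=(d<.03)&(hsv[...,0]>100)&(hsv[...,0]<130)&(hsv[...,1]>120)&(zt>.05); P=W[m]
    print(c,"stopper",m.sum(),P.mean(0).round(4),"z",np.percentile(P[:,2],[2,50,98]).round(4))
    F=P[(P[:,2]<.052)]; K=P[P[:,2]>.075]; print("  knobtop",len(K),K.mean(0).round(4) if len(K) else 0,"fl",len(F),fitcirc(F,.0215) if len(F)>5 else 0)
    m=(zt>.17)&(zt<.2)&(abs(W[...,0]-.65)<.07)&(abs(W[...,1]+.28)<.07); print(" column",m.sum(),np.nanmean(W[m],0).round(3))
    m=(zt>.14)&(abs(W[...,0]-.55)<.04)&(abs(W[...,1]+.175)<.04); print(" yellowcap",m.sum(),np.nanmean(W[m],0).round(3), np.nanmax(zt[m]))
E
```

```text
scene cart 570 [-0.195 -0.612  0.767] 39.9 [0.5249 0.2103 0.12  ] rms 0.0028 s range [-0.073 -0.012  0.025]
scene nest 200 [ 0.5942 -0.3455  0.0629] (array([ 0.5936597 , -0.34566755,  0.027     ]), np.float64(0.0018745413101465497)) (array([ 0.59367309, -0.34566251,  0.02686583]), np.float64(0.0018754467807321283))
 nearby plate z 0.0094
scene stopper 83 [ 0.5584 -0.0039  0.0705] z [0.0521 0.0727 0.0826]
  knobtop 38 [ 0.5552 -0.0039  0.0805] fl 2 0
 column 230 [ 0.647 -0.244  0.184]
 yellowcap 273 [ 0.556 -0.18   0.158] 0.18209872422855353
top cart 385 [-0.211 -0.6    0.772] 39.5 [0.5256 0.2131 0.12  ] rms 0.0026 s range [-0.073 -0.014  0.03 ]
top nest 95 [ 0.5919 -0.3428  0.065 ] (array([ 0.59202515, -0.34295903,  0.027     ]), np.float64(0.0017621463302603143)) (array([ 0.5920305 , -0.34295433,  0.02712394]), np.float64(0.001762145832719977))
 nearby plate z 0.0101
top stopper 40 [ 0.553  -0.0023  0.0761] z [0.0503 0.081  0.0889]
  knobtop 32 [ 0.5535 -0.0026  0.0824] fl 7 (array([ 0.55440572, -0.00658289,  0.0215    ]), np.float64(0.003053961943594325))
 column 131 [ 0.643 -0.241  0.187]
 yellowcap 150 [ 0.548 -0.178  0.159] 0.18526067065528948
```

```bash
python3 - <<'E'
from h import *
A=[]
for c in ["scene","top"]:
    im=np.load(f"{c}0.npy",allow_pickle=True).item(); W=cloud(im); px=im["pixels"].astype(int)
    r=models.cut_out(c,"cartridge")
    for q in r[:3]: print(c,q["confidence"],q["mask"].sum(),np.nanmean(W[q["mask"]],0).round(3))
    mk=[q["mask"] for q in r if np.linalg.norm(np.nanmean(W[q["mask"]],0)-[.53,.215,.12])<.04]
    m=mk[0]&(W[...,2]>.05)
    a=np.array([-.2,-.57,.8]);a/=np.linalg.norm(a);p=np.array([.525,.212,.12]);P=W[m]
    for k in range(4):
        s=(P-p)@a; rad=np.linalg.norm((P-p)-np.outer(s,a),axis=1)
        Q=P[(s>-.03)&(s<.026)&(abs(rad-.022)<.004)] if k else P[(s>-.03)&(s<.026)&(rad>.015)]
        a,p,res=fitcyl(Q,.022,a,p)
    s=(P-p)@a
    print(c,len(P),len(Q),a.round(3),np.degrees(np.arccos(a[2])).round(1),p.round(4),np.std(res).round(4),"s",np.percentile(s,[1,5,50,95,99]).round(3)); A.append(Q)
Q=np.vstack(A);a,p,res=fitcyl(Q,.022,a,p);print("both",a.round(3),np.degrees(np.arccos(a[2])).round(1),p.round(4),np.std(res).round(4))
E
```

```text
scene 0.64 873 [0.73  0.383 0.031]
scene 0.62 462 [0.538 0.215 0.115]
scene 458 323 [-0.147 -0.563  0.813] 35.6 [0.5245 0.2104 0.12  ] 0.0016 s [-0.054 -0.049 -0.005  0.023  0.026]
top 0.79 268 [0.376 0.272 0.027]
top 0.62 509 [0.717 0.388 0.035]
top 0.53 308 [0.528 0.219 0.117]
top 307 200 [-0.207 -0.574  0.792] 37.6 [0.5251 0.2131 0.12  ] 0.0011 s [-0.059 -0.053 -0.003  0.027  0.029]
both [-0.161 -0.574  0.803] 36.6 [0.5247 0.2118 0.12  ] 0.0017
```

```bash
cat >> h.py <<'E'
def frame(z,y):
    z=np.array(z,float);z/=np.linalg.norm(z);y=np.array(y,float);y-=z*(y@z);y/=np.linalg.norm(y)
    return np.column_stack([np.cross(y,z),y,z])
def pose():
    o=get_obs(); return Rn.from_quat(o["ee_rot"]).as_matrix(),np.array(o["tcp_pos"]),o
def plan(Rt,pt,N,vmax=.05):
    R,p,o=pose(); rv=Rn.from_matrix(R.T@Rt).as_rotvec(); print("t",round(o["time_s"],2),"ang",np.linalg.norm(rv).round(3),"dist",np.linalg.norm(pt-p).round(3),"rowmax rot",(np.linalg.norm(rv)/N).round(3))
    step=(np.array(pt)-p)/N
    for i in range(N):
        q=rv/N; s=R.T@step; R=R@Rn.from_rotvec(q).as_matrix()
        print([*q.round(3).tolist()],[*s.round(4).tolist()])
E
cat > k.py <<'E'
from h import *
a=np.array([-.18,-.572,.80]);a/=np.linalg.norm(a);p=np.array([.5248,.2118,.12])
RC=frame(-a,[.954,-.3,0])
E
python3 - <<'E'
from k import *
plan(RC,p+.265*a,12)
E
```

```text
t 1.0 ang 1.543 dist 0.549 rowmax rot 0.129
[-0.038, 0.044, 0.115] [-0.0337, -0.0304, 0.0061]
[-0.038, 0.044, 0.115] [-0.0372, -0.0265, 0.0034]
[-0.038, 0.044, 0.115] [-0.04, -0.0222, 0.0008]
[-0.038, 0.044, 0.115] [-0.0423, -0.0174, -0.0018]
[-0.038, 0.044, 0.115] [-0.0439, -0.0124, -0.0042]
[-0.038, 0.044, 0.115] [-0.0448, -0.0071, -0.0066]
[-0.038, 0.044, 0.115] [-0.0449, -0.0016, -0.0087]
[-0.038, 0.044, 0.115] [-0.0444, 0.0039, -0.0106]
[-0.038, 0.044, 0.115] [-0.0431, 0.0093, -0.0123]
[-0.038, 0.044, 0.115] [-0.0411, 0.0147, -0.0137]
[-0.038, 0.044, 0.115] [-0.0385, 0.0198, -0.0148]
[-0.038, 0.044, 0.115] [-0.0353, 0.0246, -0.0156]
```

```bash
python3 -m handwheel '[{"wx":-0.038,"wy":0.044,"wz":0.115,"x":-0.034,"y":-0.030,"z":0.006,"grip":0.085},{"wx":-0.038,"wy":0.044,"wz":0.115,"x":-0.037,"y":-0.027,"z":0.003},{"wx":-0.038,"wy":0.044,"wz":0.115,"x":-0.040,"y":-0.022,"z":0.001},{"wx":-0.038,"wy":0.044,"wz":0.115,"x":-0.042,"y":-0.017,"z":-0.002},{"wx":-0.038,"wy":0.044,"wz":0.115,"x":-0.044,"y":-0.012,"z":-0.004}]' 40
python3 -m handwheel '[{"wx":-0.038,"wy":0.044,"wz":0.115,"x":-0.045,"y":-0.007,"z":-0.007},{"wx":-0.038,"wy":0.044,"wz":0.115,"x":-0.045,"y":-0.002,"z":-0.009},{"wx":-0.038,"wy":0.044,"wz":0.115,"x":-0.044,"y":0.004,"z":-0.011},{"wx":-0.038,"wy":0.044,"wz":0.115,"x":-0.043,"y":0.009,"z":-0.012},{"wx":-0.038,"wy":0.044,"wz":0.115,"x":-0.041,"y":0.015,"z":-0.014}]'
python3 -m handwheel '[{"wx":-0.038,"wy":0.044,"wz":0.115,"x":-0.039,"y":0.020,"z":-0.015},{"wx":-0.038,"wy":0.044,"wz":0.115,"x":-0.035,"y":0.025,"z":-0.016},{"x":0},{"x":0},{"x":0}]'
python3 - <<'E'
from k import *
plan(RC,p+.265*a,1)
im=optics.get_image("wrist"); cv2.imwrite("pics/w1.png",im["pixels"]); np.save("w1.npy",im,allow_pickle=True)
W=cloud(im)
print(im["R"],im["t"], "pred mouth px",proj(im,p+.026*a))
q=W-p; s=q@a; rad=np.linalg.norm(q-s[...,None]*a,axis=-1)
m=(abs(s-.026)<.012)&(rad<.03)
print(m.sum(), np.histogram(s[(rad<.03)&(abs(s)<.06)],bins=np.arange(-.06,.06,.004)))
for l in ["cartridge","cartridge_mouth"]:
  for r in models.cut_out("wrist",l)[:3]: print(l,r["confidence"],r["mask"].sum(),np.nanmean(W[r["mask"]],0).round(3))
E
```

```text
t 1.0 ang 1.543 dist 0.549 rowmax rot 1.543
[-0.458, 0.528, 1.376] [-0.4042, -0.3649, 0.0728]
[[ 4.33031425e-01  9.01378514e-01  7.48185069e-04]
 [ 8.57367864e-01 -4.12144175e-01  3.08314003e-01]
 [ 2.78215978e-01 -1.32868182e-01 -9.51284351e-01]] [-0.62573192 -0.04156291  0.38080006] pred mouth px (np.float64(104.89437736264352), np.float64(446.5354065093319))
0 (array([0, 0, 0, 0, 0, 0, 0, 0, 0, 0, 0, 0, 0, 0, 0, 0, 0, 0, 0, 0, 0, 0,
       0, 0, 0, 0, 0, 0, 0]), array([-6.00000000e-02, -5.60000000e-02, -5.20000000e-02, -4.80000000e-02,
       -4.40000000e-02, -4.00000000e-02, -3.60000000e-02, -3.20000000e-02,
       -2.80000000e-02, -2.40000000e-02, -2.00000000e-02, -1.60000000e-02,
       -1.20000000e-02, -8.00000000e-03, -4.00000000e-03,  5.55111512e-17,
        4.00000000e-03,  8.00000000e-03,  1.20000000e-02,  1.60000000e-02,
        2.00000000e-02,  2.40000000e-02,  2.80000000e-02,  3.20000000e-02,
        3.60000000e-02,  4.00000000e-02,  4.40000000e-02,  4.80000000e-02,
        5.20000000e-02,  5.60000000e-02]))
cartridge 0.81 394 [0.331 0.292 0.032]
cartridge_mouth 0.54 370 [0.334 0.286 0.025]schema error: expected keys wx, wy, wz, x, y, z, grip
schema error: expected keys wx, wy, wz, x, y, z, grip
schema error: expected keys wx, wy, wz, x, y, z, grip
```

View pics/w1.png

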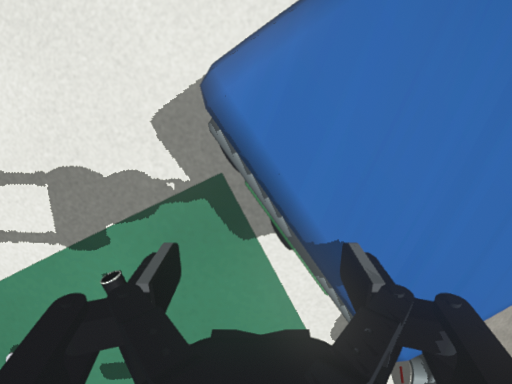

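The call was refused because every row needs all its keys, so the arm never moved. The picture only shows the start view, with the blue instrument at (350,150) and the decoy cartridge at (110,280).

```bash
python3 -m handwheel '[{"wx":-0.038,"wy":0.044,"wz":0.115,"x":-0.034,"y":-0.030,"z":0.006,"grip":0.085},{"wx":-0.038,"wy":0.044,"wz":0.115,"x":-0.037,"y":-0.027,"z":0.003,"grip":0.085},{"wx":-0.038,"wy":0.044,"wz":0.115,"x":-0.040,"y":-0.022,"z":0.001,"grip":0.085},{"wx":-0.038,"wy":0.044,"wz":0.115,"x":-0.042,"y":-0.017,"z":-0.002,"grip":0.085},{"wx":-0.038,"wy":0.044,"wz":0.115,"x":-0.044,"y":-0.012,"z":-0.004,"grip":0.085}]' 40
python3 -m handwheel '[{"wx":-0.038,"wy":0.044,"wz":0.115,"x":-0.045,"y":-0.007,"z":-0.007,"grip":0.085},{"wx":-0.038,"wy":0.044,"wz":0.115,"x":-0.045,"y":-0.002,"z":-0.009,"grip":0.085},{"wx":-0.038,"wy":0.044,"wz":0.115,"x":-0.044,"y":0.004,"z":-0.011,"grip":0.085},{"wx":-0.038,"wy":0.044,"wz":0.115,"x":-0.043,"y":0.009,"z":-0.012,"grip":0.085},{"wx":-0.038,"wy":0.044,"wz":0.115,"x":-0.041,"y":0.015,"z":-0.014,"grip":0.085}]'
python3 -m handwheel '[{"wx":-0.038,"wy":0.044,"wz":0.115,"x":-0.039,"y":0.020,"z":-0.015,"grip":0.085},{"wx":-0.038,"wy":0.044,"wz":0.115,"x":-0.035,"y":0.025,"z":-0.016,"grip":0.085},{"wx":0,"wy":0,"wz":0,"x":0,"y":0,"z":0,"grip":0.085},{"wx":0,"wy":0,"wz":0,"x":0,"y":0,"z":0,"grip":0.085}]'
cat > look.py <<'E'
from k import *
import sys
plan(RC,p+float(sys.argv[2])*a,1)
im=optics.get_image("wrist"); n=sys.argv[1]; cv2.imwrite(f"pics/{n}.png",im["pixels"]); np.save(f"{n}.npy",im,allow_pickle=True)
W=cloud(im); print("pred mouth px",proj(im,p+.026*a))
q=W-p; s=q@a; rad=np.linalg.norm(q-s[...,None]*a,axis=-1)
print(np.histogram(s[(rad<.03)&(abs(s)<.06)],bins=np.arange(-.06,.06,.006))[0])
m=(s>.012)&(s<.04)&(rad<.032); P=W[m]; print(m.sum(),P.mean(0), "s",np.percentile((P-p)@a,[5,50,95]))
E
python3 look.py w2 .265; python3 -c "
from h import *;print(get_obs()['joint_positions'])"
```

```text
time_s: 1.65
tcp_pos: [0.3559, 0.352, 0.3718]
ee_rot: [0.488, 0.861, 0.113, -0.086]
ft_force: [1.7, 0.3, -4.2]
finger_gap: 0.996
grasp_force: 0.0
time_s: 2.15
tcp_pos: [0.441, 0.1422, 0.3429]
ee_rot: [0.702, 0.659, 0.217, -0.163]
ft_force: [-0.6, 1.8, -4.5]
finger_gap: 0.994
grasp_force: 0.0
time_s: 2.55
tcp_pos: [0.476, 0.0585, 0.3315]
ee_rot: [0.768, 0.558, 0.252, -0.189]
ft_force: [0.6, 0.6, -4.0]
finger_gap: 0.997
grasp_force: 0.0
t 2.55 ang 0.01 dist 0.002 rowmax rot 0.01
[-0.003, 0.003, -0.009] [0.0019, 0.0005, 0.0007]
pred mouth px (np.float64(259.50508662195216), np.float64(201.94381467873245))
[111 462 103 107 109  99 166 148 148 169 182 198 216 220 796   0   0   0
   0]
1232 [0.52128235 0.19746441 0.13828763] s [0.01389803 0.0257796  0.02756392]
[-0.14678887  0.10562177  2.11150308  0.78931889  0.98266643 -0.30974705]
```

View pics/w2.png

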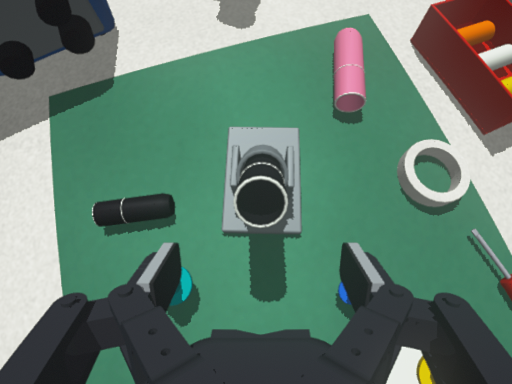

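The wrist view shows the cartridge mouth ring at about (262,201), straight ahead between the fingers, with the rest behind it. Next I refine its axis from this view.

```bash
python3 - <<'E'
from k import *
im=np.load("w2.npy",allow_pickle=True).item(); W=cloud(im)
q=W-p; s=q@a; rad=np.linalg.norm(q-s[...,None]*a,axis=-1)
P=W[(s>.018)&(s<.034)&(rad>.015)&(rad<.026)]
# rim plane + circle
g=np.median((P-p)@a); R=P[abs((P-p)@a-g)<.003]; 
A=np.c_[R[:,:2],np.ones(len(R))]
for _ in range(5):
    c=np.linalg.lstsq(A,R[:,2],rcond=None)[0]; r=R[:,2]-A@c; k=abs(r)<.002; R=R[k];A=A[k]
n=np.array([-c[0],-c[1],1]);n/=np.linalg.norm(n)
B=frame(n,[1,0,0]); L=R@B; x,sd=fitcirc(L,.020); mouth=B@[x[0],x[1],L[:,2].mean()]
print(len(R),"rim normal",n.round(3),np.degrees(np.arccos(n[2])).round(1),"mouth",mouth.round(4),"pred",(p+.026*a).round(4),"circ",x,sd,fitcirc(L)[0][2])
P=W[(s>-.035)&(s<.022)&(rad>.017)&(rad<.028)]; aa,pp=a,p
print("inside?",np.histogram(np.linalg.norm(P-p-np.outer((P-p)@a,a),axis=1),8))
Q=W[(s>-.03)&(s<.02)&(rad>.0195)&(rad<.026)]
aa,pp,res=fitcyl(Q,.022,a,p); print("cyl",len(Q),aa.round(3),pp.round(4),np.std(res))
q2=Rn.from_euler('y',0) ; print("lateral mouth offset of cyl",((mouth-pp)-aa*((mouth-pp)@aa)).round(4))
# plain rest: foot top plane direction (long edge)
m=(abs(W[...,2]-.012)<.004)&(abs(W[...,0]-.55)<.1)&(abs(W[...,1]-.27)<.1); px=im["pixels"].astype(int)
m&=(px.max(-1)-px.min(-1)<25); F=W[m][:,:2].astype(np.float32); print("foot",cv2.minAreaRect(F))
E
```

```text
730 rim normal [-0.194 -0.561  0.805] 36.4 mouth [0.5207 0.1962 0.141 ] pred [0.5201 0.1969 0.1408] circ [-0.24157299  0.5115309   0.02      ] 0.001163748764037874 0.01977536288647334
inside? (array([175, 247, 386, 213, 242, 148,  64,   9]), array([0.01700127, 0.01785526, 0.01870926, 0.01956325, 0.02041725,
       0.02127125, 0.02212524, 0.02297924, 0.02383324]))
cyl 613 [-0.157 -0.591  0.791] [0.5251 0.2104 0.12  ] 0.0010559846944677076
lateral mouth offset of cyl [-0.0004  0.001   0.0007]
foot ((0.5447974801063538, 0.26643991470336914), (0.1500306874513626, 0.09903150796890259), 70.73844909667969)
```

```bash
cat > k.py <<'E'
from h import *
a=np.array([-.195,-.562,.804]);a/=np.linalg.norm(a);mouth=np.array([.5206,.1963,.141]);p=mouth-.026*a
RC=frame(-a,[.944,-.33,0])
E
python3 - <<'E'
from k import *
plan(RC,mouth+.239*a,1)
E
```

```text
t 2.6 ang 0.028 dist 0.003 rowmax rot 0.028
[-0.021, -0.003, 0.018] [0.0022, -0.0025, 0.0001]
```

```bash
python3 -m handwheel '[{"wx":-0.021,"wy":-0.003,"wz":0.018,"x":0.002,"y":-0.0025,"z":0,"grip":0.085},{"wx":0,"wy":0,"wz":0,"x":0,"y":0,"z":0.025,"grip":0.085},{"wx":0,"wy":0,"wz":0,"x":0,"y":0,"z":0.025,"grip":0.085},{"wx":0,"wy":0,"wz":0,"x":0,"y":0,"z":0.025,"grip":0.085},{"wx":0,"wy":0,"wz":0,"x":0,"y":0,"z":0.020,"grip":0.085}]'
python3 -m handwheel '[{"wx":0,"wy":0,"wz":0,"x":0,"y":0,"z":0.019,"grip":0.085},{"wx":0,"wy":0,"wz":0,"x":0,"y":0,"z":0,"grip":0.085},{"wx":0,"wy":0,"wz":0,"x":0,"y":0,"z":0,"grip":0.085}]'
python3 look.py w3 .151
```

```text
time_s: 3.1
tcp_pos: [0.4928, 0.1178, 0.2578]
ee_rot: [0.773, 0.552, 0.256, -0.181]
ft_force: [1.0, 1.3, -4.2]
finger_gap: 0.998
grasp_force: 0.0
time_s: 3.4
tcp_pos: [0.4969, 0.1273, 0.2434]
ee_rot: [0.773, 0.551, 0.256, -0.181]
ft_force: [0.3, 0.6, -4.5]
finger_gap: 0.996
grasp_force: 0.0
t 3.4 ang 0.005 dist 0.002 rowmax rot 0.005
[0.001, -0.001, 0.005] [-0.0023, -0.0002, 0.0007]
pred mouth px (np.float64(255.22227698924618), np.float64(306.66044192564345))
[ 312 1115  183  199  227  257  545  594  731  857  963 1152 1351 1449
 1939    0    0    0  417]
4739 [0.52229966 0.20198053 0.13954432] s [0.01312974 0.02208654 0.02673527]
```

View pics/w3.png

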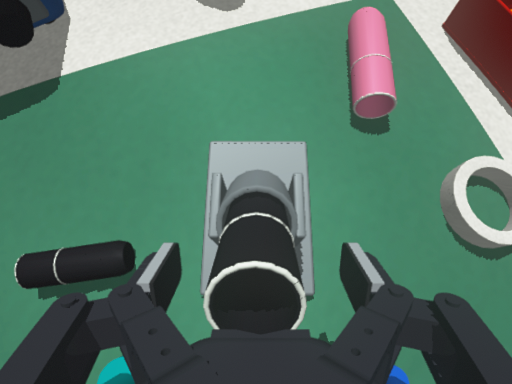

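The cartridge mouth (255,300) lies midway between the pads at (172) and (348), so I can close.

```bash
python3 -m handwheel '[{"wx":0,"wy":0,"wz":0,"x":-0.002,"y":0,"z":0,"grip":0.05},{"wx":0,"wy":0,"wz":0,"x":0,"y":0,"z":0,"grip":0.038},{"wx":0,"wy":0,"wz":0,"x":0,"y":0,"z":0,"grip":0.038},{"wx":0,"wy":0,"wz":0,"x":0,"y":0,"z":0,"grip":0.038},{"wx":0,"wy":0,"wz":0,"x":0,"y":0,"z":0,"grip":0.038}]' 40
python3 -m handwheel '[{"wx":0,"wy":0,"wz":0,"x":0,"y":0,"z":0,"grip":0.038},{"wx":0,"wy":0,"wz":0,"x":0,"y":0,"z":0,"grip":0.038},{"wx":0,"wy":0,"wz":0,"x":0,"y":0,"z":0,"grip":0.038}]' 40
```

```text
time_s: 3.95
tcp_pos: [0.4968, 0.1242, 0.2431]
ee_rot: [0.773, 0.551, 0.257, -0.182]
ft_force: [-5.4, -2.7, 2.8]
finger_gap: 0.507
grasp_force: 39.2
time_s: 4.25
tcp_pos: [0.4968, 0.1242, 0.2431]
ee_rot: [0.773, 0.551, 0.257, -0.182]
ft_force: [-4.5, -3.2, 3.7]
finger_gap: 0.507
grasp_force: 39.2
```

```bash
python3 -m handwheel '[{"wx":0,"wy":0,"wz":0,"x":0,"y":0,"z":-0.008,"grip":0.038},{"wx":0,"wy":0,"wz":0,"x":0,"y":0,"z":-0.012,"grip":0.038},{"wx":0,"wy":0,"wz":0,"x":0,"y":0,"z":-0.015,"grip":0.038},{"wx":0,"wy":0,"wz":0,"x":0,"y":0,"z":-0.015,"grip":0.038},{"wx":0,"wy":0,"wz":0,"x":0,"y":0,"z":-0.015,"grip":0.038}]'
python3 -m handwheel '[{"wx":0,"wy":0,"wz":0,"x":0,"y":0,"z":-0.02,"grip":0.038},{"wx":0,"wy":0,"wz":0,"x":0,"y":0,"z":-0.02,"grip":0.038},{"wx":0,"wy":0,"wz":0,"x":0,"y":0,"z":-0.01,"grip":0.038},{"wx":0,"wy":0,"wz":0,"x":0,"y":0,"z":0,"grip":0.038}]'
python3 - <<'E'
from k import *
# stand geometry
top=np.load("top0.npy",allow_pickle=True).item(); sc=np.load("scene0.npy",allow_pickle=True).item()
for im in (top,sc):
    W=cloud(im); px=im["pixels"].astype(int)
    m=(abs(W[...,2]-.01)<.003)&(abs(W[...,0]-.6)<.2)&(abs(W[...,1]+.26)<.2)&(px.min(-1)>110)
    lab=cv2.connectedComponents(m.astype(np.uint8))[1]; b=np.argmax(np.bincount(lab[m])); print(cv2.minAreaRect(W[lab==b][:,:2].astype(np.float32)))
    m=(W[...,2]>.02)&(W[...,2]<.2)&(np.hypot(W[...,0]-.593,W[...,1]+.344)<.13); 
    m&=np.hypot(W[...,0]-.593,W[...,1]+.344)>.035
    P=W[m]; print("obst",len(P),P.min(0).round(3),P.max(0).round(3))
E
```

```text
time_s: 4.75
tcp_pos: [0.4844, 0.0866, 0.2959]
ee_rot: [0.774, 0.55, 0.257, -0.179]
ft_force: [0.1, 1.0, -4.9]
finger_gap: 0.512
grasp_force: 40.2
time_s: 5.15
tcp_pos: [0.475, 0.0586, 0.3366]
ee_rot: [0.774, 0.55, 0.258, -0.178]
ft_force: [0.8, 0.1, -4.3]
finger_gap: 0.505
grasp_force: 40.3
((0.5895214080810547, -0.257028192281723), (0.17992118000984192, 0.29922977089881897), 15.050459861755371)
obst 303 [ 0.591 -0.35   0.02 ] [ 0.704 -0.214  0.194]
((0.5901495814323425, -0.25782445073127747), (0.18393589556217194, 0.3011173605918884), 14.838735580444336)
obst 1056 [ 0.59  -0.315  0.02 ] [ 0.662 -0.214  0.189]
```

```bash
cat >> k.py <<'E'
sy=np.array([-.2588,.966,0]); sx=np.array([.966,.2588,0]); nest=np.array([.5928,-.3445,.015])
RN=frame([0,0,-1],-sy)
E
python3 - <<'E'
from k import *
plan(RN,np.array([.43,-.18,.41]),10)
E
```

```text
t 5.15 ang 1.151 dist 0.254 rowmax rot 0.115
[-0.03, -0.059, 0.094] [-0.0149, 0.0037, -0.0202]
[-0.03, -0.059, 0.094] [-0.0156, 0.0057, -0.0191]
[-0.03, -0.059, 0.094] [-0.0161, 0.0078, -0.018]
[-0.03, -0.059, 0.094] [-0.0163, 0.0098, -0.0168]
[-0.03, -0.059, 0.094] [-0.0162, 0.0119, -0.0155]
[-0.03, -0.059, 0.094] [-0.0159, 0.0138, -0.0141]
[-0.03, -0.059, 0.094] [-0.0153, 0.0157, -0.0128]
[-0.03, -0.059, 0.094] [-0.0145, 0.0175, -0.0114]
[-0.03, -0.059, 0.094] [-0.0134, 0.0191, -0.01]
[-0.03, -0.059, 0.094] [-0.012, 0.0206, -0.0087]
```

```bash
python3 -m handwheel '[{"wx":-0.03,"wy":-0.059,"wz":0.094,"x":-0.015,"y":0.004,"z":-0.020,"grip":0.038},{"wx":-0.03,"wy":-0.059,"wz":0.094,"x":-0.016,"y":0.006,"z":-0.019,"grip":0.038},{"wx":-0.03,"wy":-0.059,"wz":0.094,"x":-0.016,"y":0.008,"z":-0.018,"grip":0.038},{"wx":-0.03,"wy":-0.059,"wz":0.094,"x":-0.016,"y":0.010,"z":-0.017,"grip":0.038},{"wx":-0.03,"wy":-0.059,"wz":0.094,"x":-0.016,"y":0.012,"z":-0.015,"grip":0.038}]'
python3 -m handwheel '[{"wx":-0.03,"wy":-0.059,"wz":0.094,"x":-0.016,"y":0.014,"z":-0.014,"grip":0.038},{"wx":-0.03,"wy":-0.059,"wz":0.094,"x":-0.015,"y":0.016,"z":-0.013,"grip":0.038},{"wx":-0.03,"wy":-0.059,"wz":0.094,"x":-0.014,"y":0.018,"z":-0.011,"grip":0.038},{"wx":-0.03,"wy":-0.059,"wz":0.094,"x":-0.013,"y":0.019,"z":-0.010,"grip":0.038},{"wx":-0.03,"wy":-0.059,"wz":0.094,"x":-0.012,"y":0.021,"z":-0.009,"grip":0.038}]'
python3 -m handwheel '[{"wx":0,"wy":0,"wz":0,"x":0,"y":0,"z":0,"grip":0.038},{"wx":0,"wy":0,"wz":0,"x":0,"y":0,"z":0,"grip":0.038}]'
python3 - <<'E'
from k import *
print(get_obs()['joint_positions'])
plan(RN,nest-.07*sx+np.array([0,0,.355]),5)
E
```

```text
time_s: 5.65
tcp_pos: [0.4531, -0.0605, 0.3705]
ee_rot: [0.921, 0.354, 0.131, -0.095]
ft_force: [0.3, 0.1, -5.4]
finger_gap: 0.509
grasp_force: 40.6
time_s: 6.15
tcp_pos: [0.4329, -0.1805, 0.407]
ee_rot: [0.991, 0.13, -0.004, -0.002]
ft_force: [-0.3, -0.0, -5.1]
finger_gap: 0.503
grasp_force: 40.6
time_s: 6.35
tcp_pos: [0.4332, -0.1797, 0.4068]
ee_rot: [0.991, 0.132, -0.002, -0.003]
ft_force: [-0.4, 0.8, -4.8]
finger_gap: 0.505
grasp_force: 40.7
[-4.86740777e-01  1.95352754e-03  1.98347486e+00  2.54110312e-03
  1.16384427e+00  8.18222645e-01]
t 6.35 ang 0.009 dist 0.208 rowmax rot 0.002
[-0.001, 0.001, 0.001] [0.0082, 0.0402, 0.007]
[-0.001, 0.001, 0.001] [0.0082, 0.0402, 0.0071]
[-0.001, 0.001, 0.001] [0.0082, 0.0401, 0.0072]
[-0.001, 0.001, 0.001] [0.0083, 0.0401, 0.0072]
[-0.001, 0.001, 0.001] [0.0083, 0.0401, 0.0073]
```

```bash
python3 -m handwheel '[{"wx":-0.001,"wy":0.001,"wz":0.001,"x":0.008,"y":0.04,"z":0.007,"grip":0.038},{"wx":-0.001,"wy":0.001,"wz":0.001,"x":0.008,"y":0.04,"z":0.007,"grip":0.038},{"wx":-0.001,"wy":0.001,"wz":0.001,"x":0.008,"y":0.04,"z":0.007,"grip":0.038},{"wx":-0.001,"wy":0.001,"wz":0.001,"x":0.008,"y":0.04,"z":0.007,"grip":0.038},{"wx":-0.001,"wy":0.001,"wz":0.001,"x":0.008,"y":0.04,"z":0.007,"grip":0.038}]'
python3 -m handwheel '[{"wx":0,"wy":0,"wz":0,"x":0,"y":0,"z":0,"grip":0.038},{"wx":0,"wy":0,"wz":0,"x":0,"y":0,"z":0,"grip":0.038},{"wx":0,"wy":0,"wz":0,"x":0,"y":0,"z":0,"grip":0.038}]'
cat > chk.py <<'E'
from k import *
import sys
n=sys.argv[1]; R,t,o=pose(); print("tcp",t.round(4),"toolz",R[:,2].round(4),"t",o["time_s"])
for c in ["wrist","scene","top"]:
    im=optics.get_image(c); np.save(f"{c}_{n}.npy",im,allow_pickle=True); cv2.imwrite(f"pics/{c}_{n}.png",im["pixels"]); W=cloud(im); px=im["pixels"].astype(int)
    d=np.hypot(W[...,0]-nest[0],W[...,1]-nest[1]); z=W[...,2]
    P=W[(d<.034)&(d>.02)&(z>.06)&(z<.07)]
    if len(P)>20: print(c,"nest rim",len(P),"z",np.median(P[:,2]).round(4),fitcirc(P,.027),"span",np.ptp(P[:,:2],axis=0).round(3))
    g=t+.155*R[:,2]; q=W-g; s=-(q@R[:,2]); rad=np.linalg.norm(q+s[...,None]*R[:,2],axis=-1)
    m=(s>-.11)&(s<-.025)&(rad<.035)&(px.max(-1)<110)
    if m.sum()>40:
        Q=W[m]; aa,pp=-R[:,2],g-.06*(-R[:,2])*1
        for k in range(4):
            aa,pp,res=fitcyl(Q,.022,aa,pp); 
            Q=Q[abs(res)<.004]
        nose=pp+aa*((g-pp)@aa-.1)
        print(c,"cart",len(Q),"axis",aa.round(4),"rms",np.std(res).round(4),"at mid",pp.round(4),"nose~",nose.round(4),"off from tool axis",(R.T@(nose-t))[:2].round(4))
        S=(Q-pp)@aa; print("   nose end s",np.percentile(Q[:,2],[.5,2]).round(4))
E
python3 chk.py n1
```

```text
time_s: 6.85
tcp_pos: [0.5246, -0.3626, 0.3701]
ee_rot: [0.991, 0.13, 0.0, -0.001]
ft_force: [1.2, 0.7, -5.1]
finger_gap: 0.506
grasp_force: 40.8
time_s: 7.15
tcp_pos: [0.5235, -0.3611, 0.371]
ee_rot: [0.991, 0.13, -0.0, -0.001]
ft_force: [0.5, 0.6, -5.1]
finger_gap: 0.503
grasp_force: 41.2
tcp [ 0.5235 -0.3611  0.371 ] toolz [-6.0e-04  2.2e-03 -1.0e+00] t 7.15
wrist nest rim 1160 z 0.0662 (array([ 0.59280613, -0.34590575,  0.027     ]), np.float64(0.0017691407788425887)) span [0.06  0.059]
wrist cart 1499 axis [ 0.0133 -0.0263  0.9996] rms 0.0002 at mid [ 0.5236 -0.3595  0.156 ] nose~ [ 0.5231 -0.3585  0.116 ] off from tool axis [ 0.0003 -0.002 ]
   nose end s [0.1263 0.1274]
scene nest rim 168 z 0.0639 (array([ 0.59328635, -0.3456969 ,  0.027     ]), np.float64(0.0018572361838751683)) span [0.06  0.057]
scene cart 460 axis [ 0.0401 -0.0254  0.9989] rms 0.0013 at mid [ 0.5222 -0.3596  0.156 ] nose~ [ 0.5206 -0.3585  0.1161] off from tool axis [-0.0021 -0.0026]
   nose end s [0.1153 0.1171]
top nest rim 89 z 0.0642 (array([ 0.59204512, -0.34273408,  0.027     ]), np.float64(0.001994869725640338)) span [0.06  0.058]
top cart 51 axis [ 0.0137 -0.0301  0.9995] rms 0.0006 at mid [ 0.5233 -0.359   0.156 ] nose~ [ 0.5228 -0.3578  0.1161] off from tool axis [ 0.0002 -0.0028]
   nose end s [0.1234 0.1253]
```

View pics/wrist_n1.png

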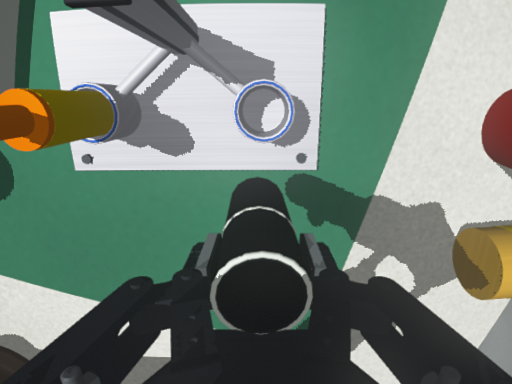

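The wrist view shows the cartridge hanging nose-ahead at (262,215), its mouth ring at (262,290), and the empty socket at (264,110), open. The column and the strut lie beyond it. The cartridge leans about 1.7° in the grip, so I level it over the socket.

```bash
python3 - <<'E'
from k import *
R,t,o=pose()
Rt=R@Rn.from_rotvec([-.03,.006,0]).as_matrix(); off=np.array([.0003,-.0021,.255])
tgt=np.array([.5928,-.3458,.080])
plan(Rt,tgt-Rt@off,4); print(Rt[:,2])
E
```

```text
t 7.3 ang 0.031 dist 0.078 rowmax rot 0.008
[-0.007, 0.001, -0.0] [0.0172, -0.0007, 0.0094]
[-0.007, 0.001, -0.0] [0.0172, -0.0007, 0.0094]
[-0.007, 0.001, -0.0] [0.0171, -0.0008, 0.0094]
[-0.007, 0.001, -0.0] [0.0171, -0.0009, 0.0094]
[ 0.01459444 -0.02729469 -0.99952089]
```

```bash
python3 -m handwheel '[{"wx":-0.0075,"wy":0.0015,"wz":0,"x":0.017,"y":-0.0008,"z":0.0094,"grip":0.038},{"wx":-0.0075,"wy":0.0015,"wz":0,"x":0.017,"y":-0.0008,"z":0.0094,"grip":0.038},{"wx":-0.0075,"wy":0.0015,"wz":0,"x":0.017,"y":-0.0008,"z":0.0094,"grip":0.038},{"wx":-0.0075,"wy":0.0015,"wz":0,"x":0.017,"y":-0.0008,"z":0.0094,"grip":0.038},{"wx":0,"wy":0,"wz":0,"x":0,"y":0,"z":0,"grip":0.038}]'
python3 -m handwheel '[{"wx":0,"wy":0,"wz":0,"x":0,"y":0,"z":0,"grip":0.038},{"wx":0,"wy":0,"wz":0,"x":0,"y":0,"z":0,"grip":0.038}]'
python3 chk.py n2
```

```text
time_s: 7.8
tcp_pos: [0.5909, -0.3405, 0.3316]
ee_rot: [0.991, 0.131, 0.005, 0.013]
ft_force: [0.4, -0.1, -5.3]
finger_gap: 0.51
grasp_force: 41.2
time_s: 8.0
tcp_pos: [0.5889, -0.3425, 0.3343]
ee_rot: [0.991, 0.13, 0.005, 0.015]
ft_force: [-0.6, 0.8, -4.9]
finger_gap: 0.503
grasp_force: 41.2
tcp [ 0.5889 -0.3425  0.3343] toolz [ 0.0137 -0.0276 -0.9995] t 8.0
wrist nest rim 808 z 0.0661 (array([ 0.5933684 , -0.34606557,  0.027     ]), np.float64(0.001767264020856877)) span [0.05  0.059]
wrist cart 1495 axis [-0.0011  0.0031  1.    ] rms 0.0002 at mid [ 0.5921 -0.3474  0.1194] nose~ [ 0.5921 -0.3475  0.0793] off from tool axis [ 0.0003 -0.002 ]
   nose end s [0.0899 0.0912]
scene nest rim 122 z 0.0637 (array([ 0.59336589, -0.34559914,  0.027     ]), np.float64(0.001965255559403568)) span [0.054 0.056]
scene cart 455 axis [0.0158 0.0024 0.9999] rms 0.0012 at mid [ 0.5903 -0.3478  0.1194] nose~ [ 0.5897 -0.3479  0.0793] off from tool axis [-0.0022 -0.0023]
   nose end s [0.0774 0.0798]
top nest rim 57 z 0.0647 (array([ 0.59206756, -0.34285899,  0.027     ]), np.float64(0.0016793532205545585)) span [0.06  0.047]
```

View pics/wrist_n2.png

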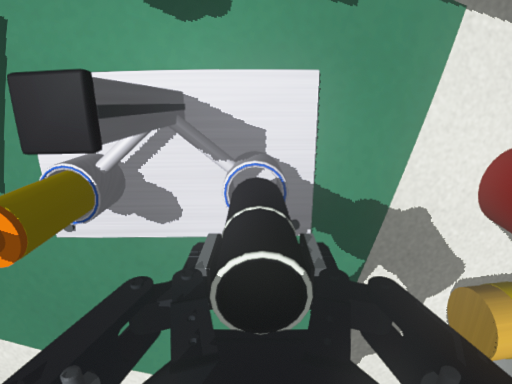

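The wrist view shows the nose (258,190) right in front of the socket ring (255,185), and the axis is now vertical. A 2 mm sideways correction remains, then I lower in steps while watching the force.

```bash
python3 -m handwheel '[{"wx":0,"wy":0,"wz":0,"x":0.002,"y":-0.0013,"z":0,"grip":0.038},{"wx":0,"wy":0,"wz":0,"x":0,"y":-0.0002,"z":0.008,"grip":0.038},{"wx":0,"wy":0,"wz":0,"x":0,"y":-0.0002,"z":0.008,"grip":0.038},{"wx":0,"wy":0,"wz":0,"x":0,"y":-0.0002,"z":0.008,"grip":0.038},{"wx":0,"wy":0,"wz":0,"x":0,"y":0,"z":0,"grip":0.038}]'
python3 -m handwheel '[{"wx":0,"wy":0,"wz":0,"x":0,"y":0,"z":0,"grip":0.038},{"wx":0,"wy":0,"wz":0,"x":0,"y":-0.0002,"z":0.006,"grip":0.038},{"wx":0,"wy":0,"wz":0,"x":0,"y":-0.0002,"z":0.006,"grip":0.038},{"wx":0,"wy":0,"wz":0,"x":0,"y":0,"z":0,"grip":0.038},{"wx":0,"wy":0,"wz":0,"x":0,"y":0,"z":0,"grip":0.038}]'
python3 chk.py n3
```

```text
time_s: 8.65
tcp_pos: [0.5898, -0.3402, 0.3078]
ee_rot: [0.991, 0.129, 0.004, 0.013]
ft_force: [0.7, 1.1, -5.7]
finger_gap: 0.507
grasp_force: 41.2
time_s: 9.15
tcp_pos: [0.5906, -0.3406, 0.298]
ee_rot: [0.991, 0.129, 0.005, 0.014]
ft_force: [0.5, 0.3, -4.5]
finger_gap: 0.511
grasp_force: 41.2
tcp [ 0.5906 -0.3406  0.298 ] toolz [ 0.0136 -0.0271 -0.9995] t 9.15
wrist nest rim 1185 z 0.0661 (array([ 0.59271012, -0.34602972,  0.027     ]), np.float64(0.002160121155323755)) span [0.048 0.06 ]
wrist cart 1463 axis [-0.0045  0.0158  0.9999] rms 0.0006 at mid [ 0.5938 -0.3456  0.0831] nose~ [ 0.594  -0.3462  0.0431] off from tool axis [ 0.0003 -0.0013]
   nose end s [0.0438 0.0563]
scene nest rim 146 z 0.0643 (array([ 0.59144972, -0.34560605,  0.027     ]), np.float64(0.002831488770068416)) span [0.051 0.057]
scene cart 423 axis [-0.0959  0.0741  0.9926] rms 0.0017 at mid [ 0.5939 -0.347   0.0831] nose~ [ 0.5977 -0.3499  0.0432] off from tool axis [0.0029 0.0033]
   nose end s [0.0338 0.0353]
top nest rim 49 z 0.0655 (array([ 0.59199981, -0.34307772,  0.027     ]), np.float64(0.002224463403400012)) span [0.056 0.052]
top cart 49 axis [ 0.1266 -0.0996  0.9869] rms 0.0014 at mid [ 0.5913 -0.342   0.0831] nose~ [ 0.5862 -0.3379  0.0432] off from tool axis [-0.0051 -0.0113]
   nose end s [0.0337 0.0351]
```

```bash
python3 -m handwheel '[{"wx":0,"wy":0,"wz":0,"x":0,"y":-0.0002,"z":0.007,"grip":0.038},{"wx":0,"wy":0,"wz":0,"x":0,"y":-0.0002,"z":0.007,"grip":0.038},{"wx":0,"wy":0,"wz":0,"x":0,"y":-0.0002,"z":0.007,"grip":0.038},{"wx":0,"wy":0,"wz":0,"x":0,"y":0,"z":0,"grip":0.038},{"wx":0,"wy":0,"wz":0,"x":0,"y":0,"z":0,"grip":0.038}]'
python3 -m handwheel '[{"wx":0,"wy":0,"wz":0,"x":0,"y":-0.0001,"z":0.003,"grip":0.038},{"wx":0,"wy":0,"wz":0,"x":0,"y":0,"z":0,"grip":0.038},{"wx":0,"wy":0,"wz":0,"x":0,"y":0,"z":0,"grip":0.038}]'
python3 -m handwheel '[{"wx":0,"wy":0,"wz":0,"x":0,"y":0,"z":0.002,"grip":0.038},{"wx":0,"wy":0,"wz":0,"x":0,"y":0,"z":0,"grip":0.038},{"wx":0,"wy":0,"wz":0,"x":0,"y":0,"z":0,"grip":0.038}]'
```

```text
time_s: 9.8
tcp_pos: [0.5906, -0.3405, 0.2766]
ee_rot: [0.991, 0.129, 0.005, 0.014]
ft_force: [1.6, 0.5, -4.5]
finger_gap: 0.505
grasp_force: 41.2
time_s: 10.1
tcp_pos: [0.5909, -0.3407, 0.2745]
ee_rot: [0.991, 0.13, 0.005, 0.015]
ft_force: [0.2, 1.1, -5.1]
finger_gap: 0.507
grasp_force: 41.2
time_s: 10.4
tcp_pos: [0.5913, -0.3409, 0.2734]
ee_rot: [0.991, 0.129, 0.006, 0.015]
ft_force: [0.1, 1.5, -0.6]
finger_gap: 0.507
grasp_force: 41.7
```

```bash
python3 -m handwheel '[{"wx":0,"wy":0,"wz":0,"x":0,"y":0,"z":0.0015,"grip":0.038},{"wx":0,"wy":0,"wz":0,"x":0,"y":0,"z":0,"grip":0.038},{"wx":0,"wy":0,"wz":0,"x":0,"y":0,"z":0,"grip":0.038}]'
cat > mz.py <<'E'
from k import *
import sys
R,t,o=pose(); print("tcp",t.round(4),"ft",np.round(o["ft_force"],1),o["time_s"])
for c in ["wrist","scene","top"]:
    im=optics.get_image(c); np.save(f"{c}_{sys.argv[1]}.npy",im,allow_pickle=True); cv2.imwrite(f"pics/{c}_{sys.argv[1]}.png",im["pixels"]); W=cloud(im); px=im["pixels"].astype(int)
    d=np.hypot(W[...,0]-nest[0],W[...,1]-nest[1]); z=W[...,2]
    P=W[(d<.028)&(z>.13)&(z<.16)&(px.min(-1)>90)]
    if len(P)>15:
        k=np.median(P[:,2]); P=P[abs(P[:,2]-k)<.004]; print(c,"cart rim z",k.round(4),len(P),fitcirc(P,.02)[0][:2].round(4),np.linalg.lstsq(np.c_[P[:,:2]-P[:,:2].mean(0),np.ones(len(P))],P[:,2],rcond=None)[0].round(3))
    P=W[(d<.034)&(z>.06)&(z<.07)&(px.min(-1)>90)]; print(c,"nest rim z",np.median(P[:,2]).round(4) if len(P) else 0,len(P))
    P=W[(d<.035)&(z>.075)&(z<.105)&(px.max(-1)<120)]
    if len(P)>40:
        aa,pp,res=fitcyl(P,.022,[0,0,1],[*nest[:2],.09]); print("  body",len(P),aa.round(3),pp.round(4),np.std(res).round(4))
E
python3 mz.py s1
```

```text
time_s: 10.7
tcp_pos: [0.5915, -0.341, 0.2733]
ee_rot: [0.991, 0.13, 0.006, 0.015]
ft_force: [-2.1, 2.0, 5.5]
finger_gap: 0.507
grasp_force: 42.9
tcp [ 0.5915 -0.341   0.2733] ft [-2.1  2.   5.5] 10.7
wrist cart rim z 0.1463 1279 [ 0.5961 -0.3451] [-0.008 -0.003  0.146]
wrist nest rim z 0.0658 925
  body 1496 [0.095 0.038 0.995] [ 0.5963 -0.3451  0.09  ] 0.0009
scene cart rim z 0.1436 36 [ 0.595 -0.346] [ 0.048 -0.029  0.143]
scene nest rim z 0.063 66
  body 174 [ 0.016 -0.01   1.   ] [ 0.5934 -0.346   0.09  ] 0.0013
top nest rim z 0.0647 21
```

The rim stands 80.5 mm above the socket's rim (expected 80), so the cartridge is home. I unload and release it.

```bash
python3 -m handwheel '[{"wx":0,"wy":0,"wz":0,"x":0,"y":0,"z":-0.0025,"grip":0.038},{"wx":0,"wy":0,"wz":0,"x":0,"y":0,"z":0,"grip":0.06},{"wx":0,"wy":0,"wz":0,"x":0,"y":0,"z":0,"grip":0.075},{"wx":0,"wy":0,"wz":0,"x":0,"y":0,"z":0,"grip":0.08},{"wx":0,"wy":0,"wz":0,"x":0,"y":0,"z":0,"grip":0.08}]'
python3 -m handwheel '[{"wx":0,"wy":0,"wz":0,"x":0,"y":0,"z":0,"grip":0.08},{"wx":0,"wy":0,"wz":0,"x":0,"y":0,"z":0,"grip":0.08},{"wx":0,"wy":0,"wz":0,"x":0,"y":0,"z":0,"grip":0.08}]'
python3 mz.py s2
```

```text
time_s: 11.35
tcp_pos: [0.5907, -0.3406, 0.2728]
ee_rot: [0.991, 0.129, 0.005, 0.014]
ft_force: [0.6, -0.2, -3.7]
finger_gap: 0.942
grasp_force: 0.0
time_s: 11.65
tcp_pos: [0.5909, -0.3407, 0.2733]
ee_rot: [0.991, 0.13, 0.005, 0.015]
ft_force: [0.1, 1.3, -4.2]
finger_gap: 0.938
grasp_force: 0.0
tcp [ 0.5909 -0.3407  0.2733] ft [ 0.1  1.3 -4.2] 11.65
wrist cart rim z 0.1463 1274 [ 0.5952 -0.3445] [-0.008 -0.003  0.146]
wrist nest rim z 0.0658 948
  body 1478 [0.089 0.057 0.994] [ 0.5954 -0.3443  0.09  ] 0.001
scene cart rim z 0.1436 28 [ 0.5949 -0.3445] [0.073 0.019 0.144]
scene nest rim z 0.0634 64
  body 178 [-0.008 -0.004  1.   ] [ 0.5924 -0.3455  0.09  ] 0.0011
top nest rim z 0.0651 21
```

```bash
python3 -m handwheel '[{"wx":0,"wy":0,"wz":0,"x":0,"y":0.0003,"z":-0.015,"grip":0.08},{"wx":0,"wy":0,"wz":0,"x":0,"y":0.001,"z":-0.03,"grip":0.08},{"wx":0,"wy":0,"wz":0,"x":0,"y":0.001,"z":-0.035,"grip":0.08},{"wx":0,"wy":0,"wz":0,"x":0,"y":0.001,"z":-0.035,"grip":0.08},{"wx":0,"wy":0,"wz":0,"x":0,"y":0.001,"z":-0.035,"grip":0.08}]'
python3 -m handwheel '[{"wx":0,"wy":0,"wz":0,"x":0,"y":0,"z":0,"grip":0.08}]'
python3 mz.py s3
python3 - <<'E'
from k import *
plan(RN,np.array([.50,-.02,.40]),8)
E
```

```text
time_s: 12.3
tcp_pos: [0.5897, -0.3406, 0.4263]
ee_rot: [0.991, 0.129, 0.006, 0.015]
ft_force: [0.7, 0.6, -4.3]
finger_gap: 0.933
grasp_force: 0.0
time_s: 12.4
tcp_pos: [0.5914, -0.3417, 0.4322]
ee_rot: [0.991, 0.129, 0.011, 0.019]
ft_force: [0.6, 0.1, -3.8]
finger_gap: 0.941
grasp_force: 0.0
tcp [ 0.5914 -0.3417  0.4322] ft [ 0.6  0.1 -3.8] 12.4
wrist cart rim z 0.1464 400 [ 0.5948 -0.3449] [-0.006 -0.004  0.146]
wrist nest rim z 0.066 283
  body 374 [ 0.01  -0.026  1.   ] [ 0.5977 -0.3436  0.09  ] 0.0013
scene cart rim z 0.1436 77 [ 0.5943 -0.3451] [-0.022 -0.002  0.144]
scene nest rim z 0.0632 65
  body 176 [0.001 0.02  1.   ] [ 0.5925 -0.3456  0.09  ] 0.0012
top cart rim z 0.1446 10 [ 0.594  -0.3441] [ 0.175 -0.054  0.144]
top nest rim z 0.065 37
t 12.55 ang 0.03 dist 0.333 rowmax rot 0.004
[0.004, -0.001, -0.0] [-0.0005, -0.0416, 0.0016]
[0.004, -0.001, -0.0] [-0.0005, -0.0416, 0.0017]
[0.004, -0.001, -0.0] [-0.0005, -0.0416, 0.0019]
[0.004, -0.001, -0.0] [-0.0005, -0.0416, 0.002]
[0.004, -0.001, -0.0] [-0.0005, -0.0416, 0.0022]
[0.004, -0.001, -0.0] [-0.0005, -0.0416, 0.0023]
[0.004, -0.001, -0.0] [-0.0005, -0.0416, 0.0025]
[0.004, -0.001, -0.0] [-0.0004, -0.0416, 0.0026]
```

```bash
python3 -m handwheel '[{"wx":0.004,"wy":-0.001,"wz":0,"x":0,"y":-0.042,"z":0.0015,"grip":0.08},{"wx":0.004,"wy":-0.001,"wz":0,"x":0,"y":-0.042,"z":0.0015,"grip":0.08},{"wx":0.004,"wy":-0.001,"wz":0,"x":0,"y":-0.042,"z":0.002,"grip":0.08},{"wx":0.004,"wy":-0.001,"wz":0,"x":0,"y":-0.042,"z":0.002,"grip":0.08},{"wx":0.004,"wy":-0.001,"wz":0,"x":0,"y":-0.042,"z":0.002,"grip":0.08}]'
python3 -m handwheel '[{"wx":0.004,"wy":-0.001,"wz":0,"x":0,"y":-0.042,"z":0.010,"grip":0.08},{"wx":0.004,"wy":-0.001,"wz":0,"x":0,"y":-0.042,"z":0.012,"grip":0.08},{"wx":0.004,"wy":-0.001,"wz":0,"x":0,"y":-0.042,"z":0.012,"grip":0.08},{"wx":0,"wy":0,"wz":0,"x":0,"y":0,"z":0,"grip":0.08},{"wx":0,"wy":0,"wz":0,"x":0,"y":0,"z":0,"grip":0.08}]'
cat > st.py <<'E'
from k import *
import sys
n=sys.argv[1]; R,t,o=pose(); print("tcp",t.round(4),"toolz",R[:,2].round(4),o["time_s"])
for c in ["wrist","top","scene"][:int(sys.argv[2])]:
    im=optics.get_image(c); np.save(f"{c}_{n}.npy",im,allow_pickle=True); cv2.imwrite(f"pics/{c}_{n}.png",im["pixels"]); W=cloud(im)
    hsv=cv2.cvtColor(im["pixels"],cv2.COLOR_BGR2HSV)
    d=np.hypot(W[...,0]-.5535,W[...,1]+.003); z=W[...,2]
    m=(d<.035)&(hsv[...,0]>100)&(hsv[...,0]<135)&(hsv[...,1]>100)&(z>.04); P=W[m]; print(c,m.sum(),"zmax",np.percentile(P[:,2],98).round(4))
    F=P[abs(P[:,2]-.046)<.003]; 
    if len(F)>20: print(" flange",len(F),np.median(F[:,2]).round(4),(F[:,:2].min(0)+F[:,:2].max(0))/2,np.ptp(F[:,:2],axis=0))
    K=P[(P[:,2]>.053)&(P[:,2]<.078)]
    if len(K)>20: print(" knob",len(K),fitcirc(K,.011))
    T=P[P[:,2]>.079]; print(" top",len(T),T.mean(0).round(4) if len(T) else "")
E
python3 st.py t1 3
```

```text
time_s: 13.05
tcp_pos: [0.5343, -0.1362, 0.4061]
ee_rot: [0.992, 0.129, -0.001, 0.003]
ft_force: [0.9, 0.2, -3.2]
finger_gap: 0.934
grasp_force: 0.0
time_s: 13.55
tcp_pos: [0.5024, -0.0154, 0.3722]
ee_rot: [0.991, 0.131, -0.003, -0.001]
ft_force: [-0.0, 1.1, -4.1]
finger_gap: 0.94
grasp_force: 0.0
tcp [ 0.5024 -0.0154  0.3722] toolz [-0.0072  0.0015 -1.    ] 13.55
wrist 1316 zmax 0.0841
 flange 836 0.0471 [ 0.55348427 -0.0028949 ] [0.04158738 0.04151667]
 knob 28 (array([ 0.55336062, -0.00352546,  0.011     ]), np.float64(0.0001225889668952866))
 top 441 [ 0.5539 -0.0033  0.083 ]
top 74 zmax 0.5315
 flange 30 0.0459 [ 0.56201889 -0.00291338] [0.02010992 0.03664027]
 top 31 [0.5504 0.0027 0.3114]
scene 171 zmax 0.0831
 flange 72 0.0452 [ 0.55846627 -0.00378423] [0.03296084 0.03890192]
 knob 50 (array([ 0.55199955, -0.00199148,  0.011     ]), np.float64(0.0011955667293752483))
 top 32 [ 0.553  -0.004   0.0896]
```

View pics/wrist_t1.png

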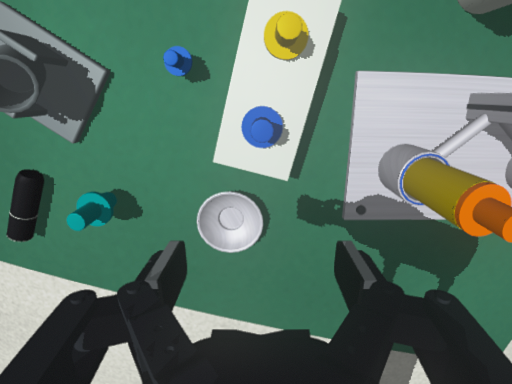

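The wrist view shows the blue stopper in the tray at (262,128), clear of the yellow one at (288,35). The decoys (178,60) and (90,210) are well away.

```bash
python3 - <<'E'
from k import *
plan(RN,np.array([.5535,-.0031,.29]),4)
E
```

```text
t 13.7 ang 0.004 dist 0.099 rowmax rot 0.001
[-0.0, 0.001, -0.001] [0.0129, -0.0002, 0.0211]
[-0.0, 0.001, -0.001] [0.0129, -0.0002, 0.0211]
[-0.0, 0.001, -0.001] [0.0129, -0.0002, 0.0211]
[-0.0, 0.001, -0.001] [0.0129, -0.0002, 0.0211]
```

```bash
python3 -m handwheel '[{"wx":0,"wy":0.001,"wz":0,"x":0.013,"y":0,"z":0.021,"grip":0.06},{"wx":0,"wy":0.001,"wz":0,"x":0.013,"y":0,"z":0.021,"grip":0.06},{"wx":0,"wy":0.001,"wz":0,"x":0.013,"y":0,"z":0.021,"grip":0.06},{"wx":0,"wy":0.001,"wz":0,"x":0.013,"y":0,"z":0.021,"grip":0.06},{"wx":0,"wy":0,"wz":0,"x":0,"y":0,"z":0,"grip":0.06}]'
python3 -m handwheel '[{"wx":0,"wy":0,"wz":0,"x":0,"y":0,"z":0,"grip":0.06},{"wx":0,"wy":0,"wz":0,"x":0,"y":0,"z":0,"grip":0.06}]'
python3 - <<'E'
from k import *
plan(RN,np.array([.5535,-.0031,.226]),4)
E
python3 st.py t2 1
```

```text
time_s: 14.2
tcp_pos: [0.5541, -0.004, 0.2881]
ee_rot: [0.992, 0.129, -0.001, -0.001]
ft_force: [-0.3, 0.3, -4.3]
finger_gap: 0.698
grasp_force: 0.0
time_s: 14.4
tcp_pos: [0.5542, -0.0037, 0.292]
ee_rot: [0.992, 0.129, 0.002, -0.001]
ft_force: [0.0, 0.2, -4.5]
finger_gap: 0.704
grasp_force: 0.0
t 14.4 ang 0.005 dist 0.066 rowmax rot 0.001
[-0.0, -0.001, -0.001] [-0.0002, -0.0002, 0.0165]
[-0.0, -0.001, -0.001] [-0.0002, -0.0002, 0.0165]
[-0.0, -0.001, -0.001] [-0.0002, -0.0002, 0.0165]
[-0.0, -0.001, -0.001] [-0.0002, -0.0002, 0.0165]
tcp [ 0.5542 -0.0037  0.292 ] toolz [ 0.0034  0.0021 -1.    ] 14.4
wrist 2154 zmax 0.084
 flange 1139 0.0472 [ 0.55479452 -0.00296719] [0.04009943 0.04212709]
 knob 303 (array([ 0.55298562, -0.00335837,  0.011     ]), np.float64(0.00023199047799479997))
 top 659 [ 0.555  -0.0029  0.0829]
```

```bash
python3 -m handwheel '[{"wx":0,"wy":-0.001,"wz":0,"x":0,"y":0,"z":0.018,"grip":0.06},{"wx":0,"wy":-0.001,"wz":0,"x":0,"y":0,"z":0.018,"grip":0.06},{"wx":0,"wy":-0.001,"wz":0,"x":0,"y":0,"z":0.018,"grip":0.06},{"wx":0,"wy":0,"wz":0,"x":0,"y":0,"z":0.011,"grip":0.06},{"wx":0,"wy":0,"wz":0,"x":0,"y":0,"z":0,"grip":0.06}]'
python3 -m handwheel '[{"wx":0,"wy":0,"wz":0,"x":0,"y":0,"z":0,"grip":0.04},{"wx":0,"wy":0,"wz":0,"x":0,"y":0,"z":0,"grip":0.015},{"wx":0,"wy":0,"wz":0,"x":0,"y":0,"z":0,"grip":0.015},{"wx":0,"wy":0,"wz":0,"x":0,"y":0,"z":0,"grip":0.015},{"wx":0,"wy":0,"wz":0,"x":0,"y":0,"z":0,"grip":0.015}]' 30
python3 -m handwheel '[{"wx":0,"wy":0,"wz":0,"x":0,"y":0,"z":0,"grip":0.015},{"wx":0,"wy":0,"wz":0,"x":0,"y":0,"z":0,"grip":0.015},{"wx":0,"wy":0,"wz":0,"x":0,"y":0,"z":0,"grip":0.015}]' 30
```

```text
time_s: 14.95
tcp_pos: [0.5532, -0.0029, 0.2252]
ee_rot: [0.992, 0.129, -0.001, -0.001]
ft_force: [-0.4, 0.0, -3.8]
finger_gap: 0.7
grasp_force: 0.0
time_s: 15.45
tcp_pos: [0.5548, -0.0028, 0.2273]
ee_rot: [0.992, 0.13, 0.001, -0.001]
ft_force: [-1.0, 0.9, 2.5]
finger_gap: 0.246
grasp_force: 29.7
time_s: 15.75
tcp_pos: [0.5548, -0.0029, 0.2272]
ee_rot: [0.992, 0.13, 0.001, -0.001]
ft_force: [-0.8, 0.4, 6.4]
finger_gap: 0.247
grasp_force: 30.0
```

```bash
python3 -m handwheel '[{"wx":0,"wy":0,"wz":0,"x":0,"y":0,"z":-0.01,"grip":0.015},{"wx":0,"wy":0,"wz":0,"x":0,"y":0,"z":-0.015,"grip":0.015},{"wx":0,"wy":0,"wz":0,"x":0,"y":0,"z":-0.025,"grip":0.015},{"wx":0,"wy":0,"wz":0,"x":0,"y":0,"z":-0.035,"grip":0.015},{"wx":0,"wy":0,"wz":0,"x":0,"y":0,"z":-0.04,"grip":0.015}]'
python3 -m handwheel '[{"wx":0,"wy":0,"wz":0,"x":0,"y":0,"z":-0.04,"grip":0.015},{"wx":0,"wy":0,"wz":0,"x":0,"y":0,"z":-0.035,"grip":0.015},{"wx":0,"wy":0,"wz":0,"x":0,"y":0,"z":0,"grip":0.015}]'
python3 - <<'E'
from k import *
plan(RN,np.array([.5946,-.3450,.42])-.07*sx,8)
print([W for W in [get_obs()["finger_gap"]]])
E
```

```text
time_s: 16.25
tcp_pos: [0.553, -0.0029, 0.351]
ee_rot: [0.992, 0.129, -0.002, -0.001]
ft_force: [1.4, 1.2, -3.8]
finger_gap: 0.247
grasp_force: 29.4
time_s: 16.55
tcp_pos: [0.5558, -0.0032, 0.4326]
ee_rot: [0.992, 0.13, 0.006, 0.0]
ft_force: [1.5, 0.3, -4.6]
finger_gap: 0.245
grasp_force: 29.4
t 16.55 ang 0.012 dist 0.361 rowmax rot 0.001
[0.0, -0.001, -0.0] [-0.0151, 0.0426, 0.0015]
[0.0, -0.001, -0.0] [-0.0151, 0.0425, 0.0015]
[0.0, -0.001, -0.0] [-0.0151, 0.0425, 0.0015]
[0.0, -0.001, -0.0] [-0.0151, 0.0425, 0.0015]
[0.0, -0.001, -0.0] [-0.0151, 0.0425, 0.0015]
[0.0, -0.001, -0.0] [-0.0151, 0.0425, 0.0015]
[0.0, -0.001, -0.0] [-0.0151, 0.0425, 0.0016]
[0.0, -0.001, -0.0] [-0.0151, 0.0425, 0.0016]
[0.24527365081613955]
```

```bash
python3 -m handwheel '[{"wx":0,"wy":-0.001,"wz":0,"x":-0.025,"y":0.0425,"z":0.0,"grip":0.015},{"wx":0,"wy":-0.001,"wz":0,"x":-0.025,"y":0.0425,"z":0.0,"grip":0.015},{"wx":0,"wy":-0.001,"wz":0,"x":-0.025,"y":0.0425,"z":0.0,"grip":0.015},{"wx":0,"wy":-0.001,"wz":0,"x":-0.025,"y":0.0425,"z":0.0,"grip":0.015},{"wx":0,"wy":-0.001,"wz":0,"x":-0.005,"y":0.0425,"z":0.0,"grip":0.015}]'
python3 -m handwheel '[{"wx":0,"wy":-0.001,"wz":0,"x":-0.005,"y":0.0425,"z":0.003,"grip":0.015},{"wx":0,"wy":-0.001,"wz":0,"x":-0.005,"y":0.0425,"z":0.004,"grip":0.015},{"wx":0,"wy":-0.001,"wz":0,"x":-0.005,"y":0.0425,"z":0.005,"grip":0.015},{"wx":0,"wy":0,"wz":0,"x":0,"y":0,"z":0,"grip":0.015},{"wx":0,"wy":0,"wz":0,"x":0,"y":0,"z":0,"grip":0.015}]'
cat > sp.py <<'E'
from k import *
import sys
n=sys.argv[1]; R,t,o=pose(); print("tcp",t.round(4),"toolz",R[:,2].round(4),o["time_s"],"gap",o["finger_gap"])
for c in ["wrist","scene","top"][:int(sys.argv[2])]:
    im=optics.get_image(c); np.save(f"{c}_{n}.npy",im,allow_pickle=True); cv2.imwrite(f"pics/{c}_{n}.png",im["pixels"]); W=cloud(im)
    hsv=cv2.cvtColor(im["pixels"],cv2.COLOR_BGR2HSV); px=im["pixels"].astype(int); z=W[...,2]
    d=np.hypot(W[...,0]-.5946,W[...,1]+.345)
    P=W[(d<.028)&(d>.012)&(z>.138)&(z<.151)&(px.min(-1)>90)]
    if len(P)>15: print(c,"cart rim",len(P),np.median(P[:,2]).round(4),fitcirc(P,.02)[0][:2].round(4))
    q=(W-t)@R; r=np.hypot(q[...,0],q[...,1])
    m=(r<.035)&(q[...,2]>.1)&(q[...,2]<.26)&(hsv[...,0]>95)&(hsv[...,0]<135)&(hsv[...,1]>90); Q=q[m]
    if len(Q)<30: continue
    print(c,"stopper",len(Q),"toolz range",np.percentile(Q[:,2],[1,99]).round(4), "hist",np.histogram(Q[:,2],np.arange(.14,.232,.004))[0])
    # fit taper cone + flange rim: profile radius vs s, unknown pose (tilt x,y ; centre at lower end; height)
    def prof(s): return np.interp(s,[0,32e-3],[.0105,.0165])
    def f(v,Q=Q,full=False):
        aa=np.array([v[0],v[1],-1]);aa/=np.linalg.norm(aa); dd=Q-np.array([v[2],v[3],v[4]]); s=dd@aa; rr=np.linalg.norm(dd-np.outer(s,aa),axis=1)
        # distance to revolved 2D profile polyline
        pts=np.array([[0,0],[.0105,0],[.0165,.032],[.0215,.032],[.0215,.038],[.011,.038],[.011,.074],[0,.074]])
        X=np.c_[rr,s]; best=None
        for A,B in zip(pts[:-1],pts[1:]):
            u=np.clip(((X-A)@(B-A))/((B-A)@(B-A)),0,1); e=np.linalg.norm(X-A-u[:,None]*(B-A),axis=1); best=e if best is None else np.minimum(best,e)
        return best
    s=least_squares(f,[0,0,0,0,.219],loss="soft_l1",f_scale=.001,x_scale=[.05,.05,.003,.003,.003]); v=s.x
    o_w=t+R@v[2:5]; aw=R@(np.array([v[0],v[1],-1])/np.linalg.norm([v[0],v[1],-1]))
    print("  fit rms",np.sqrt(np.mean(f(v)**2)).round(4),"tilt(tool)",v[:2].round(3),"low end tool",v[2:].round(4),"world",o_w.round(4),"axis",aw.round(3))
E
python3 sp.py p1 3
```

```text
time_s: 17.05
tcp_pos: [0.5045, -0.2367, 0.4229]
ee_rot: [0.992, 0.129, -0.005, -0.002]
ft_force: [1.1, 0.3, -4.7]
finger_gap: 0.245
grasp_force: 29.5
time_s: 17.55
tcp_pos: [0.5245, -0.3629, 0.4103]
ee_rot: [0.992, 0.128, -0.006, -0.003]
ft_force: [0.6, 0.6, -4.8]
finger_gap: 0.243
grasp_force: 29.6
tcp [ 0.5245 -0.3629  0.4103] toolz [-0.0127  0.0035 -0.9999] 17.55 gap 0.24334644198578653
wrist cart rim 552 0.1463 [ 0.5945 -0.3449]
wrist stopper 3806 toolz range [0.1432 0.1854] hist [ 382 1048  175  171  131  141  139  118  116  484  814   68    0    0
    0    0    0    1    9    9    0    0]
  fit rms 0.0007 tilt(tool) [ 0.004 -0.001] low end tool [-0.0021  0.0009  0.2182] world [ 0.52   -0.3635  0.1921] axis [ 0.017 -0.002  1.   ]
scene cart rim 80 0.1439 [ 0.5944 -0.3448]
scene stopper 358 toolz range [0.1194 0.2182] hist [ 1 40 18 14 16 16 14 17 16 19 85 22  2 12 10 13 11  8 10  6  1  0]
  fit rms 0.0048 tilt(tool) [ 0.003 -0.001] low end tool [-0.0024 -0.      0.2197] world [ 0.5194 -0.3627  0.1906] axis [ 0.015 -0.002  1.   ]
top cart rim 41 0.1454 [ 0.5933 -0.3429]
top stopper 38 toolz range [0.1046 0.1842] hist [ 0  0  0  1  0  0  1  0  0 13 16  1  0  0  0  0  0  0  0  0  0  0]
  fit rms 0.009 tilt(tool) [ 0.64  -0.329] low end tool [-0.0169  0.0059  0.1965] world [ 0.5072 -0.3722  0.2139] axis [0.445 0.388 0.807]
```

View pics/wrist_p1.png

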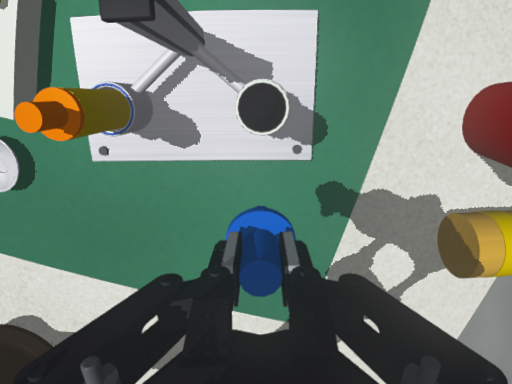

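The wrist view shows the stopper upright in the fingers (262,250) and the cartridge's open mouth standing in the socket at (262,106). I line up above it.

```bash
python3 - <<'E'
from k import *
off=np.array([-.0021,.0007,.2186])
Rt=frame(-np.array([-.004*sx[0],-.004*sx[1],1]),-sy)
plan(Rt,np.array([.5945,-.3449,.165])-Rt@off,4)
E
```

```text
t 17.7 ang 0.014 dist 0.078 rowmax rot 0.004
[-0.001, 0.003, -0.0] [0.0182, 0.0004, 0.0071]
[-0.001, 0.003, -0.0] [0.0181, 0.0004, 0.0071]
[-0.001, 0.003, -0.0] [0.0181, 0.0004, 0.0072]
[-0.001, 0.003, -0.0] [0.0181, 0.0004, 0.0072]
```

```bash
python3 -m handwheel '[{"wx":-0.001,"wy":0.003,"wz":0,"x":0.018,"y":0.0004,"z":0.007,"grip":0.015},{"wx":-0.001,"wy":0.003,"wz":0,"x":0.018,"y":0.0004,"z":0.007,"grip":0.015},{"wx":-0.001,"wy":0.003,"wz":0,"x":0.018,"y":0.0004,"z":0.007,"grip":0.015},{"wx":-0.001,"wy":0.003,"wz":0,"x":0.018,"y":0.0004,"z":0.007,"grip":0.015},{"wx":0,"wy":0,"wz":0,"x":0,"y":0,"z":0,"grip":0.015}]'
python3 -m handwheel '[{"wx":0,"wy":0,"wz":0,"x":0,"y":0,"z":0,"grip":0.015},{"wx":0,"wy":0,"wz":0,"x":0,"y":0,"z":0,"grip":0.015}]'
python3 sp.py p2 2
```

```text
time_s: 18.2
tcp_pos: [0.5979, -0.3437, 0.3832]
ee_rot: [0.991, 0.131, 0.002, -0.0]
ft_force: [0.0, 0.9, -5.4]
finger_gap: 0.246
grasp_force: 29.6
time_s: 18.4
tcp_pos: [0.5954, -0.3456, 0.3853]
ee_rot: [0.992, 0.13, 0.002, 0.001]
ft_force: [0.0, 0.5, -4.9]
finger_gap: 0.246
grasp_force: 29.6
tcp [ 0.5954 -0.3456  0.3853] toolz [ 0.0035 -0.0013 -1.    ] 18.4 gap 0.24554180762873443
wrist cart rim 364 0.1462 [ 0.5953 -0.3447]
wrist stopper 3788 toolz range [0.1431 0.1864] hist [ 366 1049  182  165  132  141  127  122  111  481  810   67    0    0
    0    0    0    0   10   10    0    0]
  fit rms 0.0021 tilt(tool) [ 0.003 -0.003] low end tool [-0.002   0.001   0.2182] world [ 0.5945 -0.3474  0.1671] axis [-0.001  0.005  1.   ]
scene cart rim 58 0.1435 [ 0.5941 -0.3448]
scene stopper 395 toolz range [0.1442 0.2443] hist [  1  37  20  17  15  14  16  15  17  12 100  34   1  10  13  16  11  15
  11   6   2   0]
  fit rms 0.0051 tilt(tool) [0.001 0.004] low end tool [-0.0035  0.0007  0.22  ] world [ 0.5929 -0.3475  0.1653] axis [-0.001 -0.002  1.   ]
```

```bash
python3 -m handwheel '[{"wx":0,"wy":0,"wz":0,"x":0.0013,"y":-0.0024,"z":0,"grip":0.015},{"wx":0,"wy":0,"wz":0,"x":0,"y":0,"z":0.01,"grip":0.015},{"wx":0,"wy":0,"wz":0,"x":0,"y":0,"z":0.01,"grip":0.015},{"wx":0,"wy":0,"wz":0,"x":0,"y":0,"z":0.01,"grip":0.015},{"wx":0,"wy":0,"wz":0,"x":0,"y":0,"z":0,"grip":0.015}]'
python3 -m handwheel '[{"wx":0,"wy":0,"wz":0,"x":0,"y":0,"z":0.006,"grip":0.015},{"wx":0,"wy":0,"wz":0,"x":0,"y":0,"z":0,"grip":0.015},{"wx":0,"wy":0,"wz":0,"x":0,"y":0,"z":0,"grip":0.015}]'
python3 sp.py p3 2
```

```text
time_s: 19.0
tcp_pos: [0.5951, -0.3424, 0.3521]
ee_rot: [0.992, 0.129, -0.0, -0.001]
ft_force: [-0.3, 0.4, -4.1]
finger_gap: 0.243
grasp_force: 29.6
time_s: 19.3
tcp_pos: [0.5962, -0.343, 0.3494]
ee_rot: [0.992, 0.13, 0.002, 0.001]
ft_force: [0.4, 0.9, -3.5]
finger_gap: 0.246
grasp_force: 29.6
tcp [ 0.5962 -0.343   0.3494] toolz [ 0.0041 -0.0013 -1.    ] 19.3 gap 0.24637428796667743
wrist cart rim 347 0.1462 [ 0.5955 -0.3447]
wrist stopper 3786 toolz range [0.1432 0.1862] hist [ 348 1078  181  157  133  131  129  120  110  446  842   75    0    0
    0    5    3    1    9   10    0    1]
  fit rms 0.0016 tilt(tool) [ 0.003 -0.001] low end tool [-0.002   0.001   0.2182] world [ 0.5954 -0.3448  0.1312] axis [-0.002  0.003  1.   ]
scene cart rim 39 0.1432 [ 0.594  -0.3452]
scene stopper 343 toolz range [0.145  0.2267] hist [ 0 45 17 16 19 12 12 16 15 17 87 26  4  7 10 12 12  3  3  2  2  0]
  fit rms 0.003 tilt(tool) [0.004 0.003] low end tool [-0.0036  0.0007  0.2201] world [ 0.5938 -0.3449  0.1293] axis [ 0.001 -0.001  1.   ]
```

```bash
python3 -m handwheel '[{"wx":0,"wy":0,"wz":0,"x":0,"y":0,"z":0.007,"grip":0.015},{"wx":0,"wy":0,"wz":0,"x":0,"y":0,"z":0.007,"grip":0.015},{"wx":0,"wy":0,"wz":0,"x":0,"y":0,"z":0,"grip":0.015},{"wx":0,"wy":0,"wz":0,"x":0,"y":0,"z":0,"grip":0.015}]'
python3 -m handwheel '[{"wx":0,"wy":0,"wz":0,"x":0,"y":0,"z":0.003,"grip":0.015},{"wx":0,"wy":0,"wz":0,"x":0,"y":0,"z":0,"grip":0.015},{"wx":0,"wy":0,"wz":0,"x":0,"y":0,"z":0,"grip":0.015}]'
python3 -m handwheel '[{"wx":0,"wy":0,"wz":0,"x":0,"y":0,"z":0.0015,"grip":0.015},{"wx":0,"wy":0,"wz":0,"x":0,"y":0,"z":0,"grip":0.015},{"wx":0,"wy":0,"wz":0,"x":0,"y":0,"z":0,"grip":0.015}]'
```

```text
time_s: 19.8
tcp_pos: [0.596, -0.3428, 0.3346]
ee_rot: [0.992, 0.13, 0.001, 0.0]
ft_force: [0.1, -0.2, -4.8]
finger_gap: 0.248
grasp_force: 29.6
time_s: 20.1
tcp_pos: [0.5962, -0.343, 0.3325]
ee_rot: [0.992, 0.13, 0.002, 0.001]
ft_force: [1.0, -0.5, -3.9]
finger_gap: 0.248
grasp_force: 29.6
time_s: 20.4
tcp_pos: [0.5965, -0.3432, 0.3324]
ee_rot: [0.992, 0.13, 0.003, 0.001]
ft_force: [-1.3, 2.4, 3.0]
finger_gap: 0.245
grasp_force: 30.3
```

Contact comes at the expected height. I unload, open gently and check.

```bash
python3 -m handwheel '[{"wx":0,"wy":0,"wz":0,"x":0,"y":0,"z":-0.001,"grip":0.015},{"wx":0,"wy":0,"wz":0,"x":0,"y":0,"z":0,"grip":0.03},{"wx":0,"wy":0,"wz":0,"x":0,"y":0,"z":0,"grip":0.045},{"wx":0,"wy":0,"wz":0,"x":0,"y":0,"z":0,"grip":0.05},{"wx":0,"wy":0,"wz":0,"x":0,"y":0,"z":0,"grip":0.05}]'
python3 -m handwheel '[{"wx":0,"wy":0,"wz":0,"x":0,"y":0,"z":-0.01,"grip":0.05},{"wx":0,"wy":0,"wz":0,"x":0,"y":0,"z":-0.03,"grip":0.05},{"wx":0,"wy":0,"wz":0,"x":0,"y":0,"z":-0.04,"grip":0.05},{"wx":0,"wy":0,"wz":0,"x":0,"y":0,"z":-0.04,"grip":0.05},{"wx":0,"wy":0,"wz":0,"x":0,"y":0,"z":0,"grip":0.05}]'
python3 -m handwheel '[{"wx":0,"wy":0,"wz":0,"x":-0.03,"y":0,"z":0,"grip":0.05},{"wx":0,"wy":0,"wz":0,"x":-0.03,"y":0,"z":0,"grip":0.05},{"wx":0,"wy":0,"wz":0,"x":0,"y":0,"z":0,"grip":0.05},{"wx":0,"wy":0,"wz":0,"x":0,"y":0,"z":0,"grip":0.05}]'
python3 - <<'E'
from k import *
for c in ["wrist","scene"]:
    im=optics.get_image(c); cv2.imwrite(f"pics/{c}_f.png",im["pixels"]); W=cloud(im); z=W[...,2]
    hsv=cv2.cvtColor(im["pixels"],cv2.COLOR_BGR2HSV); px=im["pixels"].astype(int)
    d=np.hypot(W[...,0]-.5946,W[...,1]+.345)
    b=(hsv[...,0]>100)&(hsv[...,0]<135)&(hsv[...,1]>100)&(d<.035)
    F=W[b&(abs(z-.151)<.005)]; T=W[b&(z>.18)&(z<.195)]; N=W[(d<.034)&(d>.024)&(z>.06)&(z<.07)&(px.min(-1)>90)]
    c0=np.linalg.lstsq(np.c_[F[:,:2]-F[:,:2].mean(0),np.ones(len(F))],F[:,2],rcond=None)[0]
    print(c,"flange top",len(F),np.median(F[:,2]).round(4),(F[:,:2].min(0)+F[:,:2].max(0))/2,"slope",c0.round(3),"knob top",len(T),T.mean(0).round(4),np.median(T[:,2]).round(4),"nest z",np.median(N[:,2]).round(4))
print(get_obs()["tcp_pos"],get_obs()["finger_gap"])
im=cv2.imread("pics/wrist_f.png"); s=cv2.imread("pics/scene_f.png")[120:312,40:296]
cv2.imwrite("pics/f.png",cv2.hconcat([cv2.resize(im,(400,300)),cv2.resize(s,(400,300))]))
E
```

```text
time_s: 20.9
tcp_pos: [0.5961, -0.3429, 0.3311]
ee_rot: [0.992, 0.13, 0.002, 0.001]
ft_force: [-0.5, 0.8, -4.3]
finger_gap: 0.586
grasp_force: 0.0
time_s: 21.4
tcp_pos: [0.5973, -0.3438, 0.4611]
ee_rot: [0.992, 0.13, 0.008, 0.006]
ft_force: [1.4, -0.7, -2.2]
finger_gap: 0.588
grasp_force: 0.0
time_s: 21.8
tcp_pos: [0.5371, -0.3582, 0.45]
ee_rot: [0.992, 0.129, 0.001, 0.0]
ft_force: [0.4, 0.8, -3.8]
finger_gap: 0.581
grasp_force: 0.0
wrist flange top 1082 0.1522 [ 0.59601247 -0.34447967] slope [-0.003  0.003  0.152] knob top 557 [ 0.596  -0.3448  0.188 ] 0.188 nest z 0.0661
scene flange top 144 0.1499 [ 0.59717306 -0.34432442] slope [-0.015 -0.001  0.15 ] knob top 63 [ 0.5968 -0.3441  0.1849] 0.1854 nest z 0.0633
[ 0.53815217 -0.35803351  0.45066882] 0.5836399146771546
```

View pics/f.png

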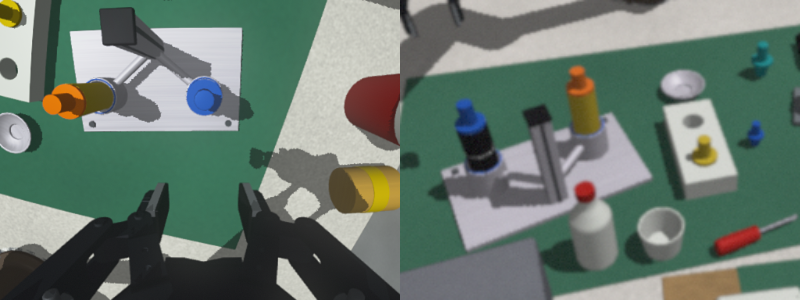

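The blue stopper sits flat in the standing cartridge: (205,95) in the left half, (475,125) in the right half. Its flange top is 86 mm above the socket rim, as it should be. The arm is clear and the other parts are undisturbed.

```bash
python3 -c "
from workcell import order; print(order.job_done())"
```

```text
the job is handed in; nothing more can be done
None
```

The job is handed in: the black cartridge stands fully home and released in the once-empty socket, and the blue stopper sits flat in its mouth, with nothing else seen to have moved; the judge's verdict was not shown.

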